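Put the socket away and latch the tool case

ROBOT

A 6-joint arm with a two-finger parallel gripper is mounted at the origin on the work surface. World frame = base frame: x ahead of the robot, y to its left, z up, the work surface at z = 0. Lengths are in m, angles in degrees, forces in N, time in s.
With the tool pointing down it reaches from about 0.35 to 0.875 m from the base axis. Payload 4.2 kg.
Tool frame: the origin (TCP) lies at the very end of the fingers, on their centre line; the grasp point (between the pads) lies 19 mm behind it (r.grip_point_offset is the distance from the TCP to the grasp point, in m); z points along the fingers, y is the line along which they close (so a half turn about z gives the same grasp; the last joint's range is limited). The gripper opens to 87 mm and grips with 3 to 60 N. Pads are 19 mm wide; open, the fingers measure 117 mm over their backs; the gripper's body (75 mm by 190 mm) begins 51 mm behind the grasp point.
Start: joints at [80.879, 22.042, 0.453, 0, -68.411, -14.817], TCP at [0.254, 0.571, 0.223] pointing down, gripper open.
Joint ranges: [-179.83, 179.83], [-69.29, 118.12], [-61.27, 80.66], [-181.25, 117.63], [-171.15, -9.14], [-177.46, 177.46]. Speed limits (degrees/s): [159.86, 159.86, 180, 180, 180, 180].

INTERFACE

Orientations are given as a 3x3 rotation matrix whose columns are the frame's x, y, z axes.
In Python, from station import r, cams gives the robot as it stands. The module is installed in compiled form; this text tells all that it offers.
- The arm moves only by the shell command python3 -m handwheel 'ROWS'. ROWS is JSON, a list that holds one entry, the list of rows, each a list of 7 numbers: the turn, a rotation vector about the tool's x, y, z in units of 6 degrees (1.0 is 6 degrees), then the shift along the tool's x, y, z in m, then the finger opening in m, from 0 to 0.087. In form: [[[ax, ay, az, x, y, z, jaw], ...]]. A call has 1 to 12 rows; each row shifts and turns the commanded pose from where the row before left it, along the tool's axes as they then stand; what a row does not reach is not made up. A row lasts 1/10 s, in which the tool goes at most 50 mm and 8.59 degrees, less where a joint would pass 70% of its speed; a pose out of reach is approached as far as the arm can. A call with a gripper value outside its range is refused whole. The fingers move at their own pace and stop on an object; the grip force is fixed at half the most. Time passes only in rows, so rows that do not move let the fingers close. It gives the time, the measured TCP pose, the force, the opening and the grip force at its end, in the units of the state.
- r.sense(): the state, without advancing time (a new reading comes with each control period).
- cams.capture(name): name is "side" or "top"; returns the picture (400x640x3 uint8, red, green, blue); there is no depth.
- cams.get_calibration(name): a dict with "camera_matrix" (3x3 intrinsics, pixels), "k1" (the pictures are not rectified: a ray, as slopes to the right and down, at radius r is drawn at 1 + k1 r^2 times it, then the intrinsics apply), "rvec" (rotation vector, rad) and "tvec" (3), from world to camera coordinates, as OpenCV has them. Camera axes: x right, y down, z forward; pixel columns grow to the right and rows downward; lengths in m; the calibration is good to about 2 mm. A picture is of the moment at which its call begins. get_calibration takes no time and is no camera call.
- r.finish_job(): hands the job in; it is judged then, once.
The state is a dict: "time_s": time; "joints": joint angles; "joint_velocities": joint speeds; "effort": joint torques, N m; "tcp_pos": TCP position; "ee_rot": TCP orientation; "wrist_force": force on the tool from outside, world axes, zero at the start; "moment": the same for the moment, N m; "gripper_width": opening from 0.0 (shut) to 1.0 (fully open); "gripper_force": force on a finger pad.
Only numpy, scipy, OpenCV 4.12 (cv2) and the standard library are available. Lean on these libraries where they do the work, as an engineer would, in place of code of your own. Each camera call takes 0.05 s, during which the arm holds its last target. There are 200 camera calls.

TASK

A deep chrome socket has been left out on the bench beside the mug: stand it back upright in the empty pocket of the steel tool case, shut the lid, hook the wire bail of the toggle latch over the keeper on the lid and press the lever down flat, past its dead point, so that it pulls the lid tight and stays. Do not move or tip the mug of pencils, the bar clamp or the ratchet handle.

Things in the scene. Friction and masses are not known exactly. Their poses are not given: they have to be found in the camera images.
- toolbox: Grey steel tool case, fixed on the bench: body 110 mm deep (x), 240 mm long (y), 124 mm high, walls 3 mm. Origin: centre of its underside; +x to its back (hinge), so the front with the latch looks to -x; z up; it stands turned (yaw). A black insert inside, top 33 mm above the bench, has three pockets in a row along y; two hold thinner sockets (y = +18 and +70 mm, tops 82 mm above the bench).
- lid_hinge (a point): Middle of the lid's hinge line (along y): x = +55, z = 124 mm in the case's frame. The lid is a shell 110 x 240 mm, 51 mm deep, 0.45 kg. A point of it u in front of the hinge line and h above it when shut is, at lid angle a, u cos a - h sin a in front of it and u sin a + h cos a above it. Open, it stands up behind the opening to 250 mm above the bench.
- lid (a joint): Lid angle (rad): 0 = pulled fully tight, about 0.04 = resting loose on its springy rubber gasket, 1.57 = upright. Starts open at 1.6 to 1.85; the stiff hinge (0.38 N m) holds it at any angle, and about 25 N on its front edge presses the gasket fully; let go, it rises again.
- keeper (a point): Seat of the bail's bar in the keeper, a steel hook 30 mm wide on the middle of the lid's front wall, u = 119, h = 11.3 mm (see lid_hinge), 9 mm out from the wall. Its shelf reaches 16 mm out from the wall, 3.5 to 8.5 mm below this point; at its end a lip 3 mm thick rises to 5 mm above the point. The bar lies between lip and wall. Axes as the case's when shut. One can swing the lid by pinching its 30 mm width.
- lever_pivot (a point): Middle of the latch lever's pivot pin (along y), on the front of the case: x = -73, y = 0, z = 98 mm in the case's frame, 18 mm out from the front wall, between two lugs at y = +-16 mm.
- lever (a joint): Lever angle (rad): 0 = down flat along the case's front (closed), pi/2 = straight out from the front, 2.6 = upper stop. Stays where put (friction 0.09 N m); starts at 1.15 to 2.15. With the bail hooked the pull starts at about 1.2 and takes under 10 N near the tip; below about 0.2 it passes dead point and stays shut. The bail's pivot is on the lever, so raising the lever gives slack.
- lever_tip (a point): Middle of the lever's curled tip, 81 mm from its pivot. The lever is a steel strip 26 mm wide, 3 mm thick, the curl 8 mm thick. It is pressed on its outer side, which looks up when it sticks out and away from the case when closed.
- bail (a joint): Angle of the wire bail on the lever (rad): 3.0 = folded on the lever's outer side (its stop; it lies there at the start), less = swung up off it towards the case. Bail angle minus lever angle = its lean from upright, positive away from the case. It swings freely and falls by its weight.
- bail_bar (a point): Middle of the bail's cross bar (along y). The bail is a U of 7 mm wire, 55 mm wide over its legs (y = +-24 mm), bar 56 mm from its pivot, which is on the lever, 18 mm along it from lever_pivot and 2 mm to its inner side. Pinched across 55 mm from above it swings up, the lever following. Let go 20 mm above the loose keeper's seat and 5 mm further out, it falls in behind the lip; it seats as the lever goes down.
- socket_center (a point): Centre (half-way up) of the loose deep socket: a plain chrome cylinder, 36 mm diameter, 80 mm tall, standing upright on the bench some 100 mm from the mug's axis; 0.2 to 0.4 kg.
- pocket (a point): Middle of the floor of the empty pocket in the insert, 6 mm above the bench, at x = -6, y = -60 mm in the case's frame: round, 43 mm diameter, 27 mm deep, slightly chamfered. A seated socket's centre is 40 mm above this point. Axes as the case's.
- mug: Bystander: white ceramic mug, 84 mm diameter, 96 mm high, with pencils up to 185 mm standing within its circle; origin: centre of its underside; its handle reaches 78 mm from the axis to its +y. It stands beside the left or right end of the case.
- clamp: Bystander: orange bar clamp lying flat, up to 28 mm high: steel bar 200 mm along its x through the origin, jaws to +y (64 mm), handle to -y (85 mm). It lies beside the other end of the case.
- ratchet: Bystander: black ratchet handle lying in front of the latch, 182 mm along its x (roughly parallel to the case's front), 34 mm wide at the head (+x), up to 26 mm high; origin at its middle on the bench.
Mind the look-alikes: they are no part of the job. What is shaped like the part that bears socket_center but orange is not meant.

How it is judged:
By the outcome, as a careful person would: the job done as asked, in the order asked, and still so for the second after the job is handed in, with the robot touching nothing.
It also fails if it takes over 72 s, if anything falls off the work surface, if the arm or the gripper's body presses on something with over 40 N, if the wrist force passes 120 N, or if a joint passes its speed limit or range.

## Working session

There is one attempt and no reset: what is moved stays moved. The work goes in short steps, Python scripts to look and compute and a shell command to move; the robot and the scene stay as the last step left them, time stands still between calls to the robot, and variables do not carry over. Pictures are saved under pics/ and viewed, at most 10 in all, crops included, and the job is handed in when it is done.

```bash
mkdir -p pics; cat > h.py <<'E'
import numpy as np, cv2
from station import r, cams
def cal(n):
    c=cams.get_calibration(n); K=np.array(c["camera_matrix"],float); R=cv2.Rodrigues(np.array(c["rvec"],float))[0]; t=np.array(c["tvec"],float).ravel()
    return K,np.array([c["k1"],0,0,0,0],float),R,t
def und(n,px):
    K,d,R,t=cal(n); u,v=(np.array(px,float)-K[:2,2])/[K[0,0],K[1,1]]
    rd=np.hypot(u,v); q=rd
    for _ in range(30): q=rd/(1+d[0]*q*q)
    s=q/rd if rd else 1
    return R.T@np.array([u*s,v*s,1]), -R.T@t
def plane(n,px,z):
    d,o=und(n,px); return o+d*(z-o[2])/d[2]
def proj(n,P):
    K,d,R,t=cal(n); return cv2.projectPoints(np.atleast_2d(np.array(P,float)),cv2.Rodrigues(R)[0],t,K,d)[0].reshape(-1,2)
def tri(a,pa,b,pb):
    d1,o1=und(a,pa); d2,o2=und(b,pb); d1/=np.linalg.norm(d1); d2/=np.linalg.norm(d2)
    s=np.linalg.lstsq(np.c_[d1,-d2],o2-o1,rcond=None)[0]; p=o1+s[0]*d1;q=o2+s[1]*d2
    return (p+q)/2,np.linalg.norm(p-q)
def snap(n,f):
    im=cams.capture(n); cv2.imwrite('pics/'+f,im[:,:,::-1]); return im
E
python3 - <<'E'
from h import *
snap('top','t0.png');snap('side','s0.png')
for n in('top','side'):
    K,d,R,t=cal(n);print(n,K[0,0],d[0],-R.T@t,R[2])
s=r.sense();print(s)
E
```

```text
top 399.11900214960406 -0.09846483129561633 [0.39463409 0.02310471 1.01201505] [ 0.14528821 -0.02555492 -0.98905929]
side 413.6284861794974 0.00915251610749839 [ 0.38810863 -0.65541915  0.71986132] [ 0.15747432  0.73877495 -0.65529643]
{'time_s': 0.1, 'joints': array([ 8.08788966e+01,  2.20861923e+01,  3.88070356e-01, -2.40102302e-02,
       -6.84097772e+01, -1.48168019e+01]), 'joint_velocities': array([-0.0620068 , -0.07751771,  0.10432812,  0.18064809, -0.00872779,
        0.00645099]), 'effort': array([ 5.33960138e-04, -3.91686916e+01,  1.87937361e+01,  4.23193440e+00,
        1.35072196e-02, -6.88811338e-05]), 'tcp_pos': array([0.25336333, 0.57076778, 0.22157724]), 'ee_rot': array([[ 9.13923036e-01, -4.05886953e-01, -6.83251735e-04],
       [-4.05887514e-01, -9.13921274e-01, -1.79758410e-03],
       [ 1.05177635e-04,  1.92017686e-03, -9.99998151e-01]]), 'wrist_force': array([ 0.42849509, -0.563797  , -0.21965206]), 'moment': array([-3.16940650e-02,  3.72093430e-05, -4.61964233e-02]), 'gripper_force': 0.0, 'gripper_width': 1.0016488690275238}
```

View pics/t0.png

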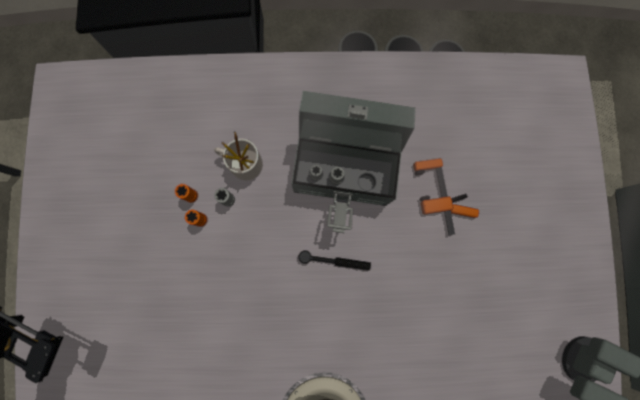

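View pics/s0.png

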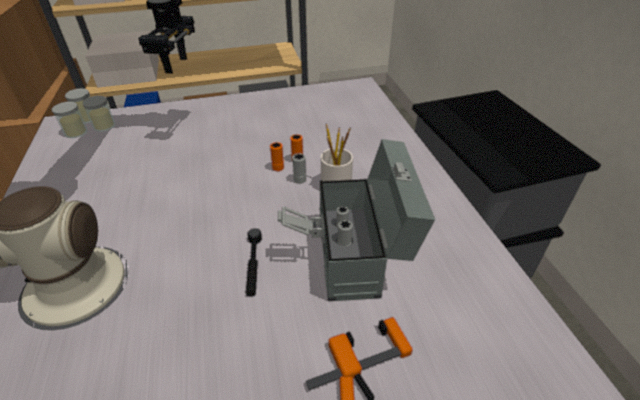

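The top view shows the case at about (350,165), the chrome socket at (223,197) beside the mug at (240,155), the clamp at (447,195) and the ratchet at (335,262). The latch points towards the robot at (342,215). I'll take enlarged crops to read off points.

```bash
python3 - <<'E'
import cv2
a=cv2.imread('pics/t0.png')[130:250,170:410];cv2.imwrite('pics/t0c.png',cv2.resize(a,None,fx=3.33,fy=3.33,interpolation=cv2.INTER_CUBIC))
b=cv2.imread('pics/s0.png')[130:310,230:450];cv2.imwrite('pics/s0c.png',cv2.resize(b,None,fx=3.33,fy=3.33,interpolation=cv2.INTER_CUBIC))
E
```

```text
(no output)
```

View pics/t0c.png

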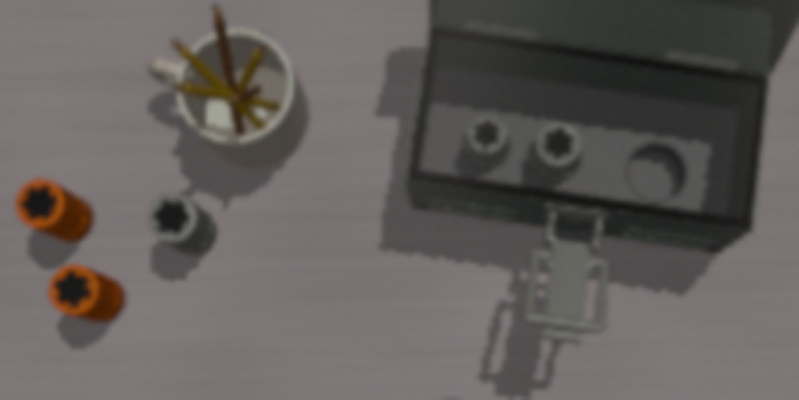

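View pics/s0c.png

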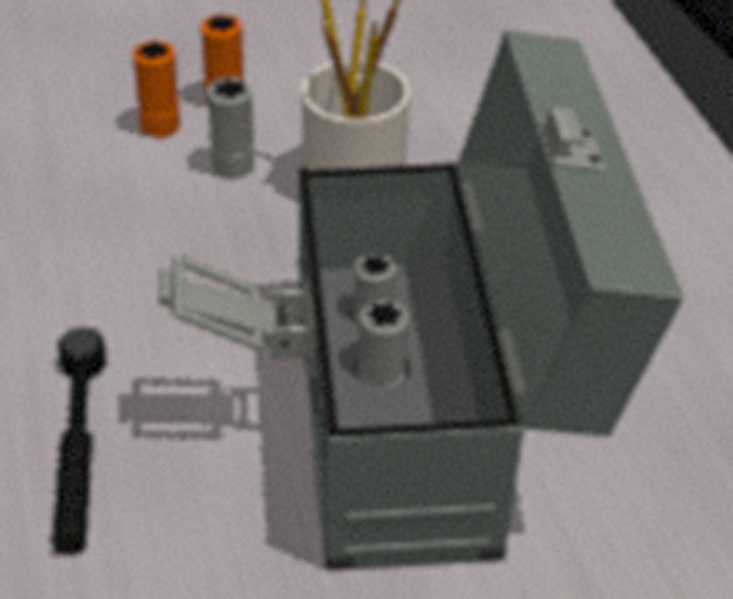

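The crops show the rim corners in the top view (412,180), (750,218), (435,30), (768,75), and in the side view (302,170), (330,432), (460,165), (515,420). The lever sticks out with the bail folded on it. Now I'll triangulate.

```bash
cat >> h.py <<'E'
T=lambda x,y:(170+x/3.333-.35,130+y/3.333-.35)
S=lambda x,y:(230+x/3.333-.35,130+y/3.333-.35)
E
python3 - <<'E'
from h import *
pts=dict(FL=((412,180),(302,170)),FR=((750,218),(330,432)),BL=((435,30),(460,165)),BR=((768,75),(515,420)),s70=((487,133),(376,265)),s18=((560,142),(384,314)),sock=((173,217),(230,88)),tip=((563,336),(165,288)),bar=((566,325),(178,275)))
np.set_printoptions(precision=4,suppress=True)
P={}
for k,(a,b) in pts.items():
    p,e=tri('top',T(*a),'side',S(*b));P[k]=p;print(k,p,round(e,4))
print('sockplane',plane('top',T(173,217),.08),plane('side',S(230,88),.08))
for k in('s70','s18'):print(plane('top',T(*pts[k][0]),.082),plane('side',S(*pts[k][1]),.082))
for k in('FL','FR','BL','BR'):print(k,plane('top',T(*pts[k][0]),.124),plane('side',S(*pts[k][1]),.124))
# fit
loc={'FL':(-55,120,124),'FR':(-55,-120,124),'BL':(55,120,124),'BR':(55,-120,124),'s70':(-6,70,82),'s18':(-6,18,82)}
L=np.array([loc[k][:2] for k in loc])/1000;
W=np.array([(plane('top',T(*pts[k][0]),loc[k][2]/1000)+plane('side',S(*pts[k][1]),loc[k][2]/1000))[:2]/2 for k in loc])
l0,w0=L.mean(0),W.mean(0);H=(L-l0).T@(W-w0);yaw=np.arctan2(H[0,1]-H[1,0],H[0,0]+H[1,1]);c,s=np.cos(yaw),np.sin(yaw);R=np.array([[c,-s],[s,c]]);t=w0-R@l0
print('yaw',np.degrees(yaw),'t',t);print((W-(L@R.T+t))*1000)
for k in('tip','bar'):print(k,R.T@(P[k][:2]-t),P[k][2])
print('pocket',R@[-.006,-.06]+t)
E
```

```text
FL [0.5577 0.0573 0.1287] 0.005
FR [ 0.5221 -0.1704  0.1278] 0.0045
BL [0.6642 0.0398 0.1248] 0.0068
BR [ 0.6226 -0.1882  0.1293] 0.0017
s70 [0.5982 0.0051 0.0785] 0.0016
s18 [ 0.5889 -0.0466  0.0837] 0.0006
sock [0.5421 0.2289 0.0819] 0.0026
tip [ 0.4484 -0.0406  0.1346] 0.0019
bar [ 0.4559 -0.0421  0.1449] 0.0039
sockplane [0.5411 0.2294 0.08  ] [0.5439 0.2317 0.08  ]
[0.5966 0.0053 0.082 ] [0.5978 0.0016 0.082 ]
[ 0.589  -0.0467  0.082 ] [ 0.5897 -0.0449  0.082 ]
FL [0.556  0.0577 0.124 ] [0.5617 0.0632 0.124 ]
FR [ 0.525  -0.1715  0.124 ] [ 0.5207 -0.1674  0.124 ]
BL [0.6609 0.0402 0.124 ] [0.6683 0.0413 0.124 ]
BR [ 0.6248 -0.1896  0.124 ] [ 0.6238 -0.1841  0.124 ]
yaw -9.540763447185364 t [ 0.5924 -0.0644]
[[ 0.7819 -2.6326]
 [ 4.5504  4.1641]
 [-1.9252 -4.0595]
 [-2.4278  4.9568]
 [-0.867  -2.2291]
 [-0.1123 -0.1998]]
tip [-0.146  -0.0005] 0.13461993701461633
bar [-0.1383 -0.0007] 0.1449294854512984
pocket [ 0.5765 -0.1226]
```

```bash
cat >> h.py <<'E'
np.set_printoptions(precision=4,suppress=True)
from scipy.spatial.transform import Rotation as Ro
YAW=np.radians(-9.54); CT=np.array([.5924,-.0644,0]); RC=Ro.from_euler('z',YAW).as_matrix()
def case(x,y,z): return RC@(np.array([x,y,z])/1000)+CT
def down(deg): # closing axis (tool y) along world angle deg, tool z down
    a=np.radians(deg); y=np.array([np.cos(a),np.sin(a),0]); z=np.array([0,0,-1.]); return np.c_[np.cross(y,z),y,z]
def to(P,Rt):
    s=r.sense(); R=np.array(s['ee_rot']); Rt=np.array(Rt)
    print('t',round(s['time_s'],2),'pos',s['tcp_pos'],'turn',Ro.from_matrix(R.T@Rt).as_rotvec(degrees=True)/6,'shift after turn',Rt.T@(np.array(P)-s['tcp_pos']),'before',R.T@(np.array(P)-s['tcp_pos']))
E
python3 -c "
from h import *
to([.5425,.230,.15],down(-99.54)); to([.5425,.230,.054],down(-99.54)); print(down(-99.54))
for n,p in(('o1',(40,203)),('o2',(73,288))):print(n,plane('top',T(*p),.08))
print('mug',plane('top',T(237,85),.096))"
python3 -m handwheel '[[[0,0,-0.8,0,0,0,0.07],[0,0,-0.8,0,0,0,0.07],[0,0,-0.8,0,0,0,0.07],[0,0,0,0,0,0,0.07]]]'
```

```text
t 0.1 pos [0.2534 0.5708 0.2216] turn [ 0.0184  0.0013 -2.4011] shift after turn [0.3416 0.2881 0.0716] before [0.4026 0.1939 0.072 ]
t 0.1 pos [0.2534 0.5708 0.2216] turn [ 0.0184  0.0013 -2.4011] shift after turn [0.3416 0.2881 0.1676] before [0.4025 0.1938 0.168 ]
[[ 0.9862 -0.1657  0.    ]
 [-0.1657 -0.9862  0.    ]
 [ 0.      0.     -1.    ]]
o1 [0.5533 0.3252 0.08  ]
o2 [0.492  0.3001 0.08  ]
mug [0.6321 0.1816 0.096 ]
time_s: 0.5
tcp_pos: [0.2534, 0.5709, 0.222]
ee_rot: [[0.986, -0.166, -0.0], [-0.166, -0.986, -0.001], [-0.0, 0.001, -1.0]]
wrist_force: [0.9, -0.5, -0.2]
gripper_width: 0.818
gripper_force: 0.0
```

```bash
python3 -m handwheel '[[[0,0,0,0.0341,0.0288,0,0.07],[0,0,0,0.0341,0.0288,0,0.07],[0,0,0,0.0341,0.0288,0,0.07],[0,0,0,0.0341,0.0288,0,0.07],[0,0,0,0.0341,0.0288,0,0.07],[0,0,0,0.0341,0.0288,0,0.07],[0,0,0,0.0341,0.0288,0,0.07],[0,0,0,0.0341,0.0288,0,0.07],[0,0,0,0.0341,0.0288,0,0.07],[0,0,0,0.0347,0.0288,0,0.07],[0,0,0,0,0,0.04,0.07],[0,0,0,0,0,0.04,0.07]]]'
python3 - <<'E'
from h import *
to([.5425,.230,.054],down(-99.54))
a=snap('top','t1.png');b=snap('side','s1.png')
c=np.hstack([cv2.resize(x,(400,300),interpolation=cv2.INTER_CUBIC) for x in (a[150:240,160:280],b[90:210,220:380])])
cv2.imwrite('pics/c1.png',c[:,:,::-1])
E
```

```text
time_s: 1.7
tcp_pos: [0.5442, 0.2295, 0.1425]
ee_rot: [[0.985, -0.171, 0.003], [-0.171, -0.985, 0.002], [0.002, -0.003, -1.0]]
wrist_force: [0.4, 0.3, -1.0]
gripper_width: 0.805
gripper_force: 0.0
t 1.7 pos [0.5442 0.2295 0.1425] turn [-0.0254 -0.0209 -0.0506] shift after turn [-0.0018 -0.0002  0.0885] before [-0.0019  0.0001  0.0885]
```

View pics/c1.png

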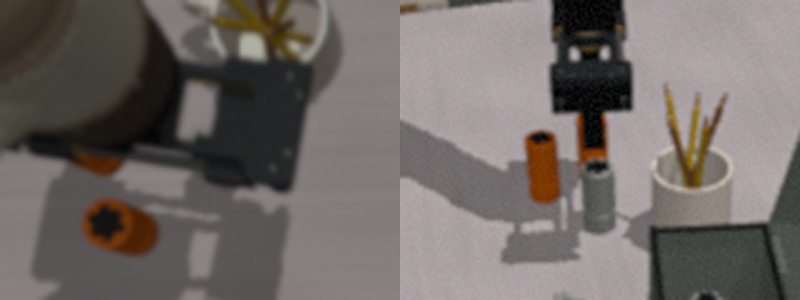

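The gripper sits right above the chrome socket (side crop: fingers at (592,140), socket top at (598,168)), and the mug is clear. Descend and grip.

```bash
python3 -m handwheel '[[[0,0,0,0,0,0.03,0.07],[0,0,0,0,0,0.03,0.07],[0,0,0,0,0,0.027,0.07],[0,0,0,0,0,0,0.07],[0,0,0,0,0,0,0.02],[0,0,0,0,0,0,0.02],[0,0,0,0,0,0,0.02],[0,0,0,0,0,0,0.02],[0,0,0,0,0,0,0.02],[0,0,0,0,0,0,0.02],[0,0,0,0,0,0,0.02]]]'
```

```text
time_s: 2.9
tcp_pos: [0.543, 0.2308, 0.0562]
ee_rot: [[0.986, -0.165, 0.001], [-0.165, -0.986, 0.0], [0.001, -0.0, -1.0]]
wrist_force: [-1.1, -0.8, 3.7]
gripper_width: 0.408
gripper_force: 30.0
```

```bash
python3 -m handwheel '[[[0,0,0,0,0,-0.02,0.02],[0,0,0,0,0,-0.045,0.02],[0,0,0,0,0,-0.045,0.02],[0,0,0,0,0,-0.045,0.02],[0,0,0,0,0,-0.04,0.02],[0,0,0,0,0,0,0.02],[0,0,0,0,0,0,0.02]]]'; python3 -c "
from h import *
to(case(-6,-60,250),down(-99.54))"
```

```text
time_s: 3.6
tcp_pos: [0.5419, 0.2306, 0.2498]
ee_rot: [[0.986, -0.166, -0.002], [-0.166, -0.986, 0.001], [-0.002, -0.0, -1.0]]
wrist_force: [-0.1, 0.1, -5.2]
gripper_width: 0.407
gripper_force: 30.0
t 3.6 pos [0.5419 0.2306 0.2498] turn [-0.0044  0.0173 -0.0053] shift after turn [ 0.0927  0.3425 -0.0002] before [ 0.0929  0.3424 -0.0005]
```

```bash
python3 -m handwheel '[[[0,0,0,0.009,0.0342,0,0.02],[0,0,0,0.0093,0.0342,0,0.02],[0,0,0,0.0093,0.0342,0,0.02],[0,0,0,0.0093,0.0342,0,0.02],[0,0,0,0.0093,0.0342,0,0.02],[0,0,0,0.0093,0.0342,0,0.02],[0,0,0,0.0093,0.0342,0,0.02],[0,0,0,0.0093,0.0342,0,0.02],[0,0,0,0.0093,0.0342,0,0.02],[0,0,0,0.0093,0.0347,0,0.02],[0,0,0,0,0,0.03,0.02],[0,0,0,0,0,0.03,0.02]]]'
python3 -m handwheel '[[[0,0,0,0,0,0,0.02],[0,0,0,0,0,0,0.02]]]'
python3 - <<'E'
from h import *
to(case(-6,-60,190),down(-99.54))
a=snap('top','t2.png');b=snap('side','s2.png')
s=r.sense();p=s['tcp_pos'];R=np.array(s['ee_rot'])
print('socket bottom centre predicted side px',proj('side',[p-[0,0,.056],p+[0,0,.024]]),'pocket px at z=.033',proj('side',[case(-6,-60,33)]),proj('top',[case(-6,-60,33)]))
c=np.hstack([cv2.resize(x,(400,400),interpolation=cv2.INTER_CUBIC) for x in (a[110:230,290:410],b[150:310,270:430])])
cv2.imwrite('pics/c2.png',c[:,:,::-1])
E
```

```text
time_s: 4.8
tcp_pos: [0.5758, -0.1237, 0.187]
ee_rot: [[0.986, -0.169, -0.004], [-0.169, -0.986, 0.001], [-0.004, -0.0, -1.0]]
wrist_force: [-0.2, 0.3, -3.9]
gripper_width: 0.406
gripper_force: 30.0
time_s: 5.0
tcp_pos: [0.5764, -0.1227, 0.1887]
ee_rot: [[0.986, -0.166, -0.005], [-0.166, -0.986, -0.001], [-0.005, 0.001, -1.0]]
wrist_force: [-0.4, 0.3, -2.5]
gripper_width: 0.405
gripper_force: 30.0
t 5.0 pos [ 0.5764 -0.1227  0.1887] turn [0.0137 0.0439 0.0019] shift after turn [ 0.0001 -0.0001 -0.0013] before [ 0.0001 -0.0001 -0.0013]
socket bottom centre predicted side px [[351.3751 232.6045]
 [353.2183 202.0292]] pocket px at z=.033 [[348.5834 266.6497]] [[366.6898 180.5674]]
```

View pics/c2.png

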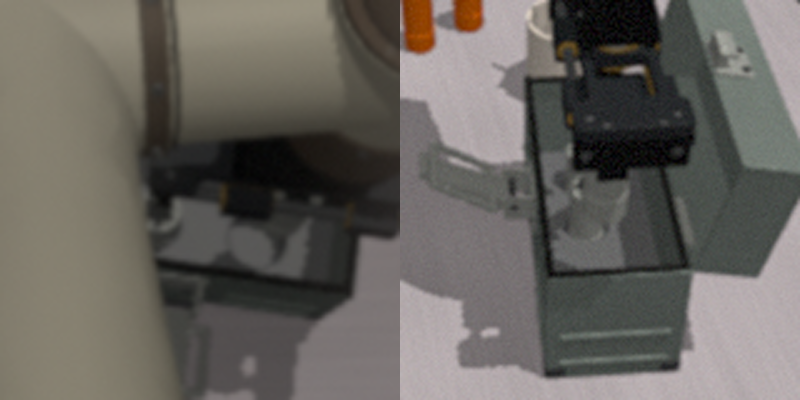

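```bash
python3 - <<'E'
from h import *
b=cv2.imread('pics/s2.png')[195:275,320:400]
cv2.imwrite('pics/c3.png',cv2.resize(b,None,fx=7,fy=7,interpolation=cv2.INTER_CUBIC))
for z in(.033,):print(plane('top',T(657,174),z),case(-6,-60,33))
s=r.sense();p=s['tcp_pos'];
c=[p+[.018*np.cos(a),.018*np.sin(a),-.056] for a in np.linspace(0,6.28,9)];print((proj('side',c)-[320,195])*7)
E
```

```text
[ 0.5733 -0.1226  0.033 ] [ 0.5765 -0.1226  0.033 ]
[[281.3904 251.8492]
 [249.5198 223.6957]
 [200.8486 218.6655]
 [162.8299 239.4541]
 [157.4026 274.6234]
 [188.7832 303.8642]
 [238.9348 309.3157]
 [277.4352 287.5199]
 [281.4541 251.9924]]
```

View pics/c3.png

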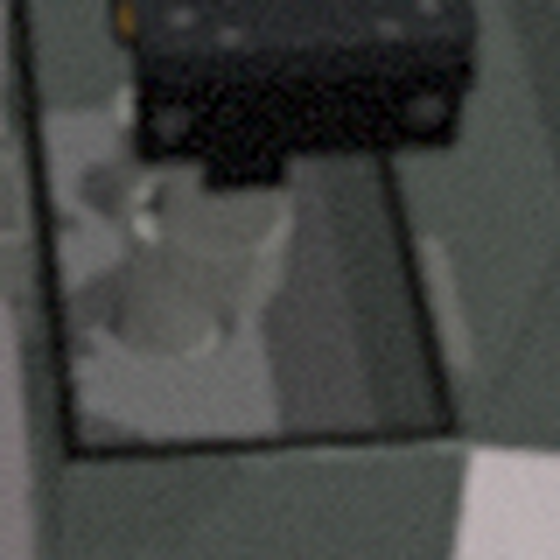

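The held socket hangs in line with its predicted outline in the side view. The pocket read from the top view is 3 mm nearer the front than the fit says, so I'll shift 1.5 mm and descend to just above the insert.

```bash
python3 -m handwheel '[[[0,0,0,-0.0015,0,0.03,0.02],[0,0,0,0,0,0.03,0.02],[0,0,0,0,0,0.03,0.02],[0,0,0,0,0,0.006,0.02],[0,0,0,0,0,0,0.02],[0,0,0,0,0,0.007,0.02],[0,0,0,0,0,0,0.02]]]';  python3 -m handwheel '[[[0,0,0,0,0,0.004,0.02],[0,0,0,0,0,0.004,0.02],[0,0,0,0,0,0,0.02]]]'
```

```text
time_s: 5.8
tcp_pos: [0.5766, -0.1221, 0.0886]
ee_rot: [[0.986, -0.166, 0.002], [-0.166, -0.986, 0.0], [0.002, -0.0, -1.0]]
wrist_force: [0.3, 0.3, -4.5]
gripper_width: 0.405
gripper_force: 30.0
time_s: 6.1
tcp_pos: [0.5755, -0.1222, 0.0791]
ee_rot: [[0.986, -0.166, -0.001], [-0.166, -0.986, 0.0], [-0.001, 0.0, -1.0]]
wrist_force: [-0.2, 0.5, -3.9]
gripper_width: 0.409
gripper_force: 30.0
```

```bash
python3 -m handwheel '[[[0,0,0,0,0,0.008,0.02],[0,0,0,0,0,0.006,0.02],[0,0,0,0,0,0,0.02],[0,0,0,0,0,0,0.02],[0,0,0,0,0,0,0.05],[0,0,0,0,0,0,0.06],[0,0,0,0,0,0,0.06],[0,0,0,0,0,0,0.06]]]'
```

```text
time_s: 6.9
tcp_pos: [0.5764, -0.1223, 0.0662]
ee_rot: [[0.986, -0.166, 0.001], [-0.166, -0.986, -0.0], [0.001, -0.0, -1.0]]
wrist_force: [0.1, -0.1, 0.3]
gripper_width: 0.652
gripper_force: 0.0
```

```bash
python3 -m handwheel '[[[0,0,0,0,0,-0.02,0.06],[0,0,0,0,0,-0.04,0.06],[0,0,0,0,0,-0.045,0.06],[0,0,0,0,0,-0.045,0.03],[0,0,0,0,0,-0.045,0],[0,0,0,0,0,-0.045,0],[0,0,0,0,0,0,0]]]'
python3 - <<'E'
from h import *
to(case(165,0,300),down(-99.54))
a=snap('top','t3.png');b=snap('side','s3.png')
c=np.hstack([cv2.resize(x,(400,400),interpolation=cv2.INTER_CUBIC) for x in (a[90:230,280:420],b[140:310,270:440])])
cv2.imwrite('pics/c4.png',c[:,:,::-1])
E
```

```text
time_s: 7.6
tcp_pos: [0.579, -0.1231, 0.3142]
ee_rot: [[0.986, -0.165, 0.016], [-0.165, -0.986, -0.002], [0.016, -0.001, -1.0]]
wrist_force: [0.7, -0.4, -0.1]
gripper_width: 0.413
gripper_force: 0.0
t 7.6 pos [ 0.579  -0.1231  0.3142] turn [-0.006  -0.1551  0.0059] shift after turn [ 0.1685 -0.0601  0.0142] before [ 0.1683 -0.06    0.017 ]
```

View pics/c4.png

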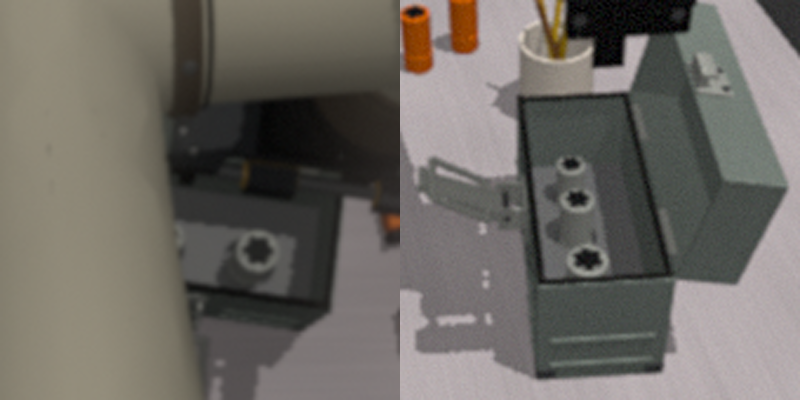

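The socket stands upright in the pocket (top view px (370,177.5), side (350,250.5)). I'll check its height and move behind the lid.

```bash
python3 -c "
from h import *
print(tri('top',(370,177.5),'side',(350,250.5)),case(-6,-60,86))"
python3 -m handwheel '[[[0,0,0,0.034,-0.012,0,0],[0,0,0,0.034,-0.012,0,0],[0,0,0,0.034,-0.012,0,0],[0,0,0,0.034,-0.012,0,0],[0,0,0,0.033,-0.012,0,0],[0,0,0,0,0,0.04,0],[0,0,0,0,0,0.04,0],[0,0,0,0,0,0.036,0],[0,0,0,0,0,0,0]]]'
python3 -c "
from h import *
to(case(165,0,200),down(-99.54))"
```

```text
(array([ 0.5758, -0.1234,  0.0845]), np.float64(0.003021596715993332)) [ 0.5765 -0.1226  0.086 ]
time_s: 8.6
tcp_pos: [0.7481, -0.0906, 0.1798]
ee_rot: [[0.986, -0.166, -0.017], [-0.166, -0.986, 0.001], [-0.017, 0.002, -1.0]]
wrist_force: [-0.7, -0.2, -1.5]
gripper_width: 0.003
gripper_force: 0.0
t 8.6 pos [ 0.7481 -0.0906  0.1798] turn [ 0.0177  0.1662 -0.0065] shift after turn [ 0.0071 -0.     -0.0202] before [ 0.0067 -0.     -0.0204]
```

```bash
python3 -m handwheel '[[[0,0,0,-0.024,0,-0.005,0],[0,0,0,-0.02,0,-0.014,0],[0,0,0,-0.018,0,-0.008,0],[0,0,0,-0.018,0,-0.004,0],[0,0,0,-0.02,0,0,0],[0,0,0,-0.02,0,0.002,0],[0,0,0,0,0,0,0],[0,0,0,0,0,0,0]]]'
python3 -c "
from h import *
s=r.sense();print(RC.T@(s['tcp_pos']-CT))"
```

```text
time_s: 9.4
tcp_pos: [0.6353, -0.0714, 0.2209]
ee_rot: [[0.986, -0.165, 0.004], [-0.165, -0.986, -0.001], [0.004, 0.0, -1.0]]
wrist_force: [0.5, -0.6, 5.0]
gripper_width: 0.002
gripper_force: 1.8
[0.0435 0.0002 0.2209]
```

```bash
python3 -m handwheel '[[[0,0,0,-0.023,0,0.005,0],[0,0,0,-0.019,0,0.010,0],[0,0,0,-0.014,0,0.014,0],[0,0,0,-0.011,0,0.014,0],[0,0,0,0,0,0.003,0],[0,0,0,0,0,0,0]]]'
python3 -c "
from h import *
s=r.sense();print(RC.T@(s['tcp_pos']-CT))"
```

```text
time_s: 10.0
tcp_pos: [0.5702, -0.0603, 0.1769]
ee_rot: [[0.986, -0.164, 0.004], [-0.164, -0.986, -0.002], [0.004, 0.001, -1.0]]
wrist_force: [-4.8, 1.9, 17.3]
gripper_width: 0.003
gripper_force: 8.9
[-0.0226  0.0003  0.1769]
```

```bash
python3 -m handwheel '[[[0,0,0,0,0,-0.035,0],[0,0,0,0,0,-0.005,0.03],[0,0,0,-0.038,0,0,0.06],[0,0,0,-0.038,0,0,0.087],[0,0,0,-0.038,0,0,0.087],[0,0,0,0,0,0.03,0.087],[0,0,0,0,0,0,0.087],[0,0,0,0,0,0,0.087],[0,0,0,0,0,0,0.087]]]'
python3 - <<'E'
from h import *
to(case(-136.5,-.6,124),down(-99.54))
b=snap('side','s4.png')
s=r.sense();p=s['tcp_pos']
P=[case(-136,24,138),case(-136,-24,138),case(-144,0,137),case(-63.5,15,140),case(-63.5,-15,140),p]
print((proj('side',P)-[260,150])*5)
cv2.imwrite('pics/c5.png',cv2.resize(b[150:270,260:420],None,fx=5,fy=5,interpolation=cv2.INTER_CUBIC)[:,:,::-1])
E
```

```text
time_s: 10.9
tcp_pos: [0.4572, -0.0412, 0.1831]
ee_rot: [[0.986, -0.166, 0.001], [-0.166, -0.986, -0.0], [0.001, 0.0, -1.0]]
wrist_force: [-0.0, 0.1, -0.7]
gripper_width: 0.645
gripper_force: 0.0
t 10.9 pos [ 0.4572 -0.0412  0.1831] turn [ 0.0021 -0.0074 -0.0009] shift after turn [0.0007 0.001  0.0591] before [0.0007 0.001  0.0591]
[[116.8696 283.108 ]
 [117.9339 363.8542]
 [ 97.9873 325.5025]
 [291.5406 284.3195]
 [296.9367 334.3409]
 [106.5867 239.0575]]
```

View pics/c5.png

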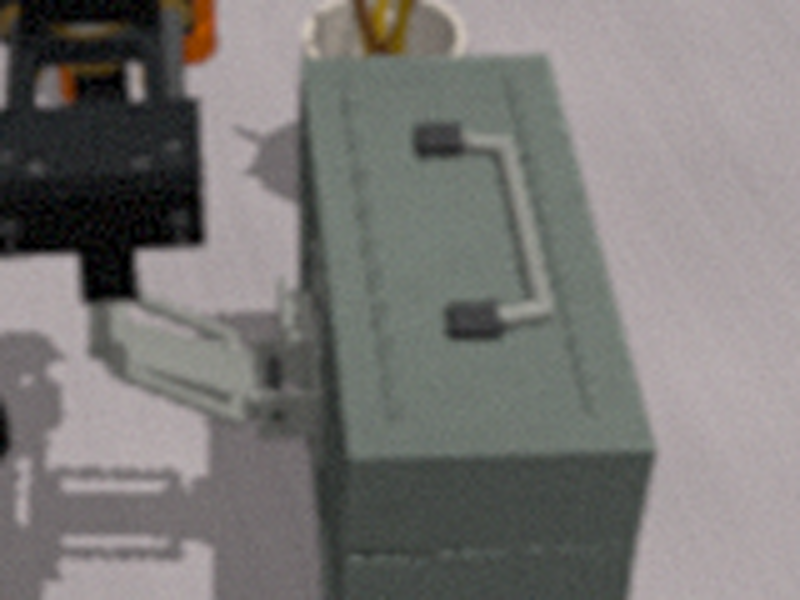

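The lid is shut, the keeper sits at (292,315) and the bail's near corner at (120,372), both close to my predictions. Next: open the fingers, descend and pinch the bail.

```bash
python3 -m handwheel '[[[0,0,0,0,0,0,0.087],[0,0,0,0,0,0,0.087],[0,0,0,0,0,0,0.087],[0,0,0,0.001,0.001,0.03,0.087],[0,0,0,0,0,0.029,0.087],[0,0,0,0,0,0,0.087],[0,0,0,0,0,0,0.04]]]'
python3 -m handwheel '[[[0,0,0,0,0,0,0.04],[0,0,0,0,0,0,0.04],[0,0,0,0,0,0,0.04],[0,0,0,0,0,0,0.04],[0,0,0,0,0,0,0.04]]]'
```

```text
time_s: 11.65
tcp_pos: [0.4569, -0.0425, 0.124]
ee_rot: [[0.986, -0.165, -0.0], [-0.165, -0.986, -0.001], [-0.0, 0.001, -1.0]]
wrist_force: [0.4, -0.5, 0.3]
gripper_width: 0.963
gripper_force: 0.0
time_s: 12.15
tcp_pos: [0.4568, -0.0413, 0.1241]
ee_rot: [[0.986, -0.166, 0.002], [-0.166, -0.986, 0.002], [0.001, -0.002, -1.0]]
wrist_force: [-1.5, 6.8, 2.1]
gripper_width: 0.62
gripper_force: 30.0
```

```bash
python3 -m handwheel '[[[0,0,0,0.004,0,-0.005,0.04],[0,0,0,0.006,0,-0.006,0.04],[0,0,0,0.007,0,-0.0045,0.04],[0,0,0,0.007,0,-0.004,0.04],[0,0,0,0.008,0,-0.0025,0.04],[0,0,0,0.008,0,-0.002,0.04],[0,0,0,0,0,0,0.04]]]'
python3 -c "
from h import *
s=r.sense();print(RC.T@(s['tcp_pos']-CT))"
```

```text
time_s: 12.85
tcp_pos: [0.4962, -0.048, 0.1475]
ee_rot: [[0.986, -0.166, -0.0], [-0.166, -0.986, 0.002], [-0.001, -0.002, -1.0]]
wrist_force: [-1.7, 6.3, 1.7]
gripper_width: 0.616
gripper_force: 30.0
[-0.0976  0.0002  0.1475]
```

```bash
python3 -m handwheel '[[[0,0,0,0.008,0,0,0.04],[0,0,0,0.008,0,0,0.04],[0,0,0,0.007,0,0,0.04],[0,0,0,0.005,0,0,0.04],[0,0,0,0,0,0,0.04],[0,0,0,0,0,0,0.04]]]'
python3 - <<'E'
from h import *
s=r.sense();print(RC.T@(s['tcp_pos']-CT))
b=snap('side','s5.png')
P=[case(-69,24,160),case(-69,-24,160),case(-69,-24,165),case(-144,0,137),case(-63.5,15,140),case(-63.5,-15,140),case(-90,-24,104)]
print((proj('side',P)-[280,170])*8)
cv2.imwrite('pics/c6.png',cv2.resize(b[170:240,270:360],None,fx=8,fy=8,interpolation=cv2.INTER_CUBIC)[:,:,::-1])
E
```

```text
time_s: 13.45
tcp_pos: [0.5209, -0.0523, 0.1454]
ee_rot: [[0.986, -0.167, -0.006], [-0.167, -0.986, 0.002], [-0.006, -0.001, -1.0]]
wrist_force: [-3.7, 6.9, -4.1]
gripper_width: 0.617
gripper_force: 30.0
[-0.0725  0.0001  0.1454]
[[281.8045 215.2356]
 [294.8616 342.9003]
 [294.6046 328.0653]
 [ -3.2204 360.804 ]
 [306.465  294.9112]
 [315.0987 374.9455]
 [216.1765 506.0304]]
```

View pics/c6.png

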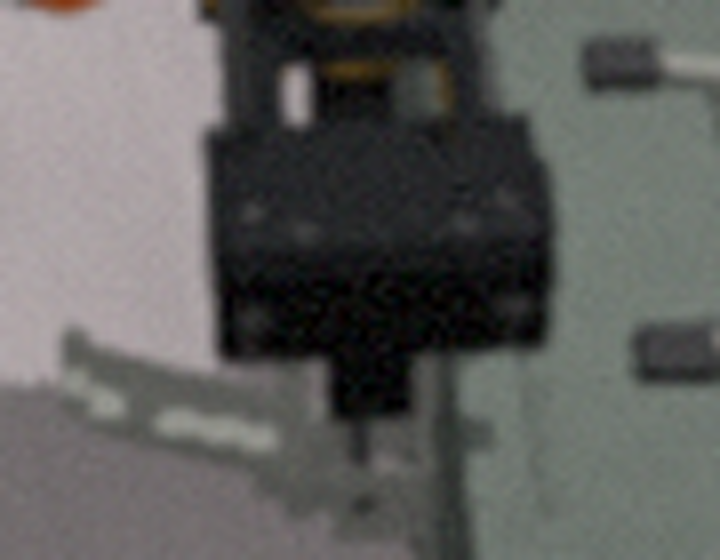

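The tenth picture shows the gripper holding the bail over the keeper, the near leg at (360,440) in the crop, and the lever tip risen to (75,335). That puts the lever at about 2.19 rad and the bar at about (-72, 160). 4 mm further in, then release.

```bash
python3 -m handwheel '[[[0,0,0,0.004,0,0,0.04],[0,0,0,0,0,0,0.04],[0,0,0,0,0,0,0.04],[0,0,0,0,0,0,0.04]]]'
python3 -c "
from h import *
s=r.sense();print(RC.T@(s['tcp_pos']-CT))"
```

```text
time_s: 13.9
tcp_pos: [0.5239, -0.0529, 0.145]
ee_rot: [[0.986, -0.167, -0.008], [-0.167, -0.986, 0.003], [-0.008, -0.001, -1.0]]
wrist_force: [-4.3, 6.4, -5.3]
gripper_width: 0.617
gripper_force: 30.0
[-0.0695  0.      0.145 ]
```

```bash
python3 -m handwheel '[[[0,0,0,0,0,0,0.087],[0,0,0,0,0,0,0.087],[0,0,0,0,0,0,0.087],[0,0,0,0,0,0,0.087],[0,0,0,0,0,0,0.087],[0,0,0,0,0,-0.03,0.087],[0,0,0,0,0,-0.03,0.087],[0,0,0,-0.03,0,0,0.03],[0,0,0,-0.026,0,0,0],[0,0,0,0,0,0,0],[0,0,0,0,0,0,0],[0,0,0,0,0,0,0]]]'
cat >> h.py <<'E'
def wp(th,t,rho=66,extra=0):
    t=np.radians(t); d=np.array([-np.sin(th),0,-np.cos(th)]); n=np.array([-np.cos(th),0,np.sin(th)])
    P=np.array([-73,0,98])+rho*d+n*(1.5+9.5*abs(np.cos(th+t))-extra)
    z=RC@np.array([np.sin(t),0,-np.cos(t)]); y=RC@np.array([0,-1.,0]); return P,case(*P),np.c_[np.cross(y,z),y,z]
def plan(seq):
    s=r.sense();p,R=s['tcp_pos'],np.array(s['ee_rot']);print('case',RC.T@(p-CT),'F',s['wrist_force'])
    for th,t in seq:
        C,P,Rt=wp(th,t);print(th,t,C,'turn',Ro.from_matrix(R.T@Rt).as_rotvec(degrees=True)/6,'shift',R.T@(P-p));p,R=P,Rt
E
python3 -c "
from h import *
plan([(2.3,0),(2.1,0),(1.9,0),(1.7,0),(1.5,8),(1.3,16),(1.1,24),(.9,32),(.7,40),(.5,46),(.3,50),(.1,50),(-.1,50)])
print(plane('top',(335,262),.02))"
```

```text
time_s: 15.1
tcp_pos: [0.4732, -0.0451, 0.2078]
ee_rot: [[0.986, -0.166, 0.001], [-0.166, -0.986, -0.0], [0.001, -0.0, -1.0]]
wrist_force: [0.1, -0.3, -0.2]
gripper_width: 0.628
gripper_force: 0.0
case [-0.1208 -0.0008  0.2078] F [ 0.136  -0.3436 -0.2488]
2.3 0 [-116.9999    0.      147.8128] turn [-0.0006 -0.0115  0.    ] shift [ 0.0037 -0.0007  0.06  ]
2.1 0 [-126.7933    0.      136.7546] turn [0. 0. 0.] shift [-0.0098 -0.      0.0111]
1.9 0 [-133.978     0.      123.6629] turn [0. 0. 0.] shift [-0.0072  0.      0.0131]
1.7 0 [-138.0989    0.      109.2051] turn [0. 0. 0.] shift [-0.0041 -0.      0.0145]
1.5 8 [-138.987     0.       95.4793] turn [ 0.      1.3333 -0.    ] shift [-0.0009  0.      0.0137]
1.3 16 [-137.0176    0.       81.8678] turn [-0.      1.3333  0.    ] shift [ 0.0001 -0.      0.0138]
1.1 24 [-132.7237    0.       69.8388] turn [-0.      1.3333  0.    ] shift [0.0008 0.     0.0127]
0.9 32 [-126.2937    0.       58.9826] turn [ 0.      1.3333 -0.    ] shift [ 0.0015 -0.      0.0125]
0.7 40 [-117.914     0.       49.5382] turn [0.     1.3333 0.    ] shift [0.0021 0.     0.0124]
0.5 46 [-108.1657    0.       42.0045] turn [0. 1. 0.] shift [ 0.0026 -0.      0.012 ]
0.3 50 [-97.456    0.      36.4795] turn [-0.      0.6667  0.    ] shift [0.0035 0.     0.0115]
0.1 50 [-86.4042   0.      33.0135] turn [0. 0. 0.] shift [ 0.0044 -0.      0.0107]
-0.1 50 [-74.672    0.      31.5009] turn [0. 0. 0.] shift [ 0.0064 -0.      0.01  ]
[ 0.3769 -0.0377  0.02  ]
```

```bash
python3 -m handwheel '[[[0,0,0,0,0,0,0],[0,0,0,0,0,0,0],[0,0,0,0,0,0,0],[0,0,0,0,0,0,0],[0,0,0,0.004,0,0.03,0],[0,0,0,0,0,0.03,0],[0,0,0,-0.01,0,0.011,0],[0,0,0,-0.007,0,0.013,0],[0,0,0,-0.004,0,0.014,0],[0,0,0,0,0,0,0]]]'
python3 -c "
from h import *
plan([(1.7,0),(1.5,8)])"
```

```text
time_s: 16.1
tcp_pos: [0.4554, -0.0422, 0.1086]
ee_rot: [[0.986, -0.165, -0.001], [-0.165, -0.986, -0.0], [-0.001, 0.001, -1.0]]
wrist_force: [0.5, -0.3, 0.9]
gripper_width: 0.006
gripper_force: 0.2
case [-0.1388 -0.0008  0.1086] F [ 0.5159 -0.3266  0.8973]
1.7 0 [-138.0989    0.      109.2051] turn [0.0051 0.0068 0.0043] shift [ 0.0007 -0.0008 -0.0007]
1.5 8 [-138.987     0.       95.4793] turn [ 0.      1.3333 -0.    ] shift [-0.0009  0.      0.0137]
```

```bash
python3 -m handwheel '[[[0,1.333,0,-0.001,0,0.0137,0],[0,1.333,0,0,0,0.0138,0],[0,0,0,0,0,0,0],[0,0,0,0,0,0,0]]]'
python3 -c "
from h import *
plan([(1.3,16)])"
python3 -m handwheel '[[[0,1.333,0,0.001,0,0.0127,0],[0,0,0,0,0,0,0],[0,0,0,0,0,0,0]]]'
python3 -c "
from h import *
plan([(1.1,24)])"
```

```text
time_s: 16.5
tcp_pos: [0.46, -0.0528, 0.0907]
ee_rot: [[0.96, -0.178, 0.215], [-0.169, -0.984, -0.062], [0.222, 0.023, -0.975]]
wrist_force: [-0.3, 0.2, 0.1]
gripper_width: 0.005
gripper_force: 0.0
case [-0.1325 -0.0105  0.0907] F [-0.3166  0.2356  0.0578]
1.3 16 [-137.0176    0.       81.8678] turn [ 0.2472  0.5264 -0.0632] shift [-0.0064 -0.0106  0.0073]
time_s: 16.8
tcp_pos: [0.4715, -0.0682, 0.0988]
ee_rot: [[0.944, -0.194, 0.266], [-0.174, -0.98, -0.099], [0.28, 0.047, -0.959]]
wrist_force: [0.4, 0.6, -0.1]
gripper_width: 0.0
gripper_force: 0.0
case [-0.1186 -0.0238  0.0988] F [ 0.3768  0.6358 -0.1433]
1.1 24 [-132.7237    0.       69.8388] turn [ 0.5162  1.2925 -0.1056] shift [-0.022  -0.0247  0.0225]
```

```bash
python3 -c "
from h import *
s=r.sense();print(s['joints'])"
```

```text
[ 14.8829   8.8701 -51.5585  31.0973 -18.4783  35.6548]
```

```bash
cat >> h.py <<'E'
def wp(th,t,rho=66,s=25,up=0):
    t=np.radians(t);s=np.radians(s); d=np.array([-np.sin(th),0,-np.cos(th)]); n=np.array([-np.cos(th),0,np.sin(th)])
    z=np.array([np.sin(t)*np.cos(s),-np.sin(s),-np.cos(t)*np.cos(s)]); x=np.array([np.cos(t),0,np.sin(t)]); y=np.cross(z,x)
    P=np.array([-73,0,98])+rho*d+n*(1.5+9.5*abs(x@n)+15*abs(y@n)); P[1]-=15*y[1]*np.sign(y@n)*0; P[2]+=up
    return P,case(*P),RC@np.c_[x,y,z]
def plan(seq,s=25,up=0,rho=66):
    q=r.sense();p,R=q['tcp_pos'],np.array(q['ee_rot']);print('t',round(q['time_s'],2),'case',RC.T@(p-CT),'F',q['wrist_force'],'zc',RC.T@R[:,2],'J',q['joints'])
    for th,t in seq:
        C,P,Rt=wp(th,t,s=s,up=up,rho=rho);print(th,t,C,'turn',Ro.from_matrix(R.T@Rt).as_rotvec(degrees=True)/6,'shift pre',R.T@(P-p),'post',Rt.T@(P-p));p,R=P,Rt
E
python3 -c "
from h import *
plan([(2.0,20)],up=40)"
```

```text
t 16.8 case [-0.1186 -0.0238  0.0988] F [ 0.3768  0.6358 -0.1433] zc [ 0.2789 -0.0531 -0.9588] J [ 14.8829   8.8701 -51.5585  31.0973 -18.4783  35.6548]
2.0 20 [-127.7353    0.      176.9991] turn [-3.6532  0.6417  0.0151] shift pre [ 0.0128 -0.0198 -0.0788] post [ 0.0182  0.0108 -0.0795]
```

```bash
python3 -m handwheel '[[[0,0,0,0.004,-0.006,-0.03,0],[0,0,0,0.004,-0.006,-0.03,0],[-1.2,0.2,0,0.004,-0.004,-0.016,0],[-1.2,0.2,0,0,0,0,0],[-1.2,0.2,0,0,0,0,0],[0,0,0,0,0,0,0]]]'
python3 -c "
from h import *
plan([(2.0,20),(2.0,30)],up=40)"
```

```text
time_s: 17.4
tcp_pos: [0.4649, -0.0452, 0.1717]
ee_rot: [[0.931, -0.281, 0.232], [-0.151, -0.877, -0.456], [0.332, 0.39, -0.859]]
wrist_force: [0.3, -0.3, 1.1]
gripper_width: 0.004
gripper_force: 0.0
t 17.4 case [-0.1289 -0.0022  0.1717] F [ 0.3027 -0.3065  1.0679] zc [ 0.3046 -0.4116 -0.8589] J [ 29.4387   6.0973 -50.2438  45.9747 -45.3571  10.7126]
2.0 20 [-127.7353    0.      176.9991] turn [-0.1159  0.0714  0.0927] shift pre [ 0.0029 -0.0001 -0.0051] post [ 0.003  -0.     -0.0051]
2.0 30 [-127.6387    0.      177.2101] turn [-0.      1.5105  0.7044] shift pre [ 0.0002  0.0001 -0.0001] post [ 0.0002  0.0001 -0.0001]
```

```bash
cat >> h.py <<'E'
def wp(th,t,rho=60,s=25,up=0):
    t=np.radians(t);s=np.radians(s); d=np.array([-np.sin(th),0,-np.cos(th)]); n=np.array([-np.cos(th),0,np.sin(th)])
    z=np.array([np.sin(t)*np.cos(s),-np.sin(s),-np.cos(t)*np.cos(s)]); y=np.array([0,z[2],-z[1]]); y/=np.linalg.norm(y); x=np.cross(y,z)
    P=np.array([-73,0,98])+rho*d+n*(1.5+9.5*abs(x@n)+13*abs(y@n)); P[2]+=up
    return P,case(*P),RC@np.c_[x,y,z]
E
python3 -c "
from h import *
plan([(2.0,38)],up=40,rho=60)
plan([(2.0,38),(1.8,38),(1.6,38),(1.4,38),(1.2,38),(1.0,38),(.8,38),(.6,38),(.4,38),(.2,38),(0,38),(-.15,38)],rho=60)"
```

```text
t 17.4 case [-0.1289 -0.0022  0.1717] F [ 0.3027 -0.3065  1.0679] zc [ 0.3046 -0.4116 -0.8589] J [ 29.4387   6.0973 -50.2438  45.9747 -45.3571  10.7126]
2.0 38 [-121.3369    0.      176.5618] turn [-0.5664  2.7443 -1.6799] shift pre [ 0.0088 -0.0011 -0.0028] post [ 0.0093  0.0006 -0.0002]
t 17.4 case [-0.1289 -0.0022  0.1717] F [ 0.3027 -0.3065  1.0679] zc [ 0.3046 -0.4116 -0.8589] J [ 29.4387   6.0973 -50.2438  45.9747 -45.3571  10.7126]
2.0 38 [-121.3369    0.      136.5618] turn [-0.5664  2.7443 -1.6799] shift pre [-0.0045 -0.0167  0.0316] post [-0.0099 -0.0198  0.0284]
1.8 38 [-128.2089    0.      125.4424] turn [0. 0. 0.] shift pre [-0.011  -0.0057  0.0041] post [-0.011  -0.0057  0.0041]
1.6 38 [-132.5975    0.      112.6543] turn [0. 0. 0.] shift pre [-0.0098 -0.0065  0.0067] post [-0.0098 -0.0065  0.0067]
1.4 38 [-134.0272    0.       98.819 ] turn [0. 0. 0.] shift pre [-0.0078 -0.007   0.0091] post [-0.0078 -0.007   0.0091]
1.2 38 [-132.2074    0.       84.7081] turn [0. 0. 0.] shift pre [-0.0053 -0.0072  0.0111] post [-0.0053 -0.0072  0.0111]
1.0 38 [-127.5361    0.       71.886 ] turn [0. 0. 0.] shift pre [-0.0023 -0.0065  0.0118] post [-0.0023 -0.0065  0.0118]
0.8 38 [-121.942     0.       62.2731] turn [0. 0. 0.] shift pre [ 0.     -0.0049  0.01  ] post [ 0.     -0.0049  0.01  ]
0.6 38 [-114.446     0.       53.6571] turn [0. 0. 0.] shift pre [ 0.0021 -0.0044  0.0103] post [ 0.0021 -0.0044  0.0103]
0.4 38 [-105.1732    0.       46.4603] turn [0. 0. 0.] shift pre [ 0.0042 -0.0037  0.0103] post [ 0.0042 -0.0037  0.0103]
0.2 38 [-94.3635   0.      41.1103] turn [0. 0. 0.] shift pre [ 0.0064 -0.0027  0.0099] post [ 0.0064 -0.0027  0.0099]
0 38 [-82.3836   0.      38.    ] turn [0. 0. 0.] shift pre [ 0.0084 -0.0016  0.0089] post [ 0.0084 -0.0016  0.0089]
-0.15 38 [-74.8767   0.      37.035 ] turn [0. 0. 0.] shift pre [ 0.0058 -0.0005  0.0049] post [ 0.0058 -0.0005  0.0049]
```

Now turn to that orientation above the lever.

```bash
python3 -m handwheel '[[[-0.14,0.69,-0.42,0.009,0,0,0],[-0.14,0.69,-0.42,0,0,0,0],[-0.14,0.69,-0.42,0,0,0,0],[-0.14,0.69,-0.42,0,0,0,0],[0,0,0,0,0,0,0],[0,0,0,0,0,0,0]]]'
python3 -c "
from h import *
plan([(2.0,38),(1.8,38),(1.6,38)],rho=60)"
```

```text
time_s: 18.0
tcp_pos: [0.4866, -0.044, 0.1869]
ee_rot: [[0.872, -0.15, 0.466], [0.128, -0.849, -0.512], [0.473, 0.506, -0.721]]
wrist_force: [0.2, -0.1, -0.1]
gripper_width: 0.004
gripper_force: 0.0
t 18.0 case [-0.1077  0.0026  0.1869] F [ 0.1907 -0.1269 -0.0709] zc [ 0.5447 -0.428  -0.7212] J [ 21.1727   4.0797 -61.0827  83.2593 -40.5932  -6.0105]
2.0 38 [-121.3369    0.      136.5618] turn [ 0.0111  0.1524 -0.0754] shift pre [-0.036  -0.0232  0.03  ] post [-0.0362 -0.0234  0.0294]
1.8 38 [-128.2089    0.      125.4424] turn [0. 0. 0.] shift pre [-0.011  -0.0057  0.0041] post [-0.011  -0.0057  0.0041]
1.6 38 [-132.5975    0.      112.6543] turn [0. 0. 0.] shift pre [-0.0098 -0.0065  0.0067] post [-0.0098 -0.0065  0.0067]
```

```bash
python3 -m handwheel '[[[0,-0.9,0.4,-0.015,-0.01,0,0],[0,-0.9,0.4,0,0,0,0],[0,-0.9,0.4,0,0,0,0],[0,0,0,0,0,0,0],[0,0,0,0,0,0,0]]]'
python3 -c "
from h import *
plan([(2.0,20),(1.6,20),(1.4,20),(1.2,22)],rho=60)"
```

```text
time_s: 18.5
tcp_pos: [0.4772, -0.0373, 0.1762]
ee_rot: [[0.94, -0.254, 0.228], [-0.105, -0.85, -0.516], [0.325, 0.461, -0.826]]
wrist_force: [-0.5, -0.5, -0.8]
gripper_width: 0.005
gripper_force: 0.0
t 18.5 case [-0.1181  0.0076  0.1762] F [-0.4584 -0.4827 -0.8192] zc [ 0.3102 -0.4707 -0.8259] J [ 31.1639   8.4278 -48.6943  47.706  -49.106   10.2191]
2.0 20 [-122.1846    0.      134.7095] turn [ 0.5202 -0.0325 -0.9369] shift pre [-0.0178 -0.012   0.0366] post [-0.0165 -0.0116  0.0373]
1.6 20 [-132.6773    0.      109.9243] turn [0. 0. 0.] shift pre [-0.0169 -0.011   0.0179] post [-0.0169 -0.011   0.0179]
1.4 20 [-133.5307    0.       95.9407] turn [0. 0. 0.] shift pre [-0.0047 -0.0062  0.0116] post [-0.0047 -0.0062  0.0116]
1.2 22 [-131.6387    0.       83.2454] turn [-0.0484  0.2982 -0.0166] shift pre [-0.0017 -0.0056  0.0114] post [-0.0021 -0.0057  0.0113]
```

```bash
python3 -m handwheel '[[[0.26,0,-0.47,-0.009,-0.006,0.018,0],[0.26,0,-0.47,-0.009,-0.006,0.018,0],[0,0,0,-0.0085,-0.0055,0.009,0],[0,0,0,-0.0085,-0.0055,0.009,0],[0,0,0,-0.0047,-0.0062,0.0116,0],[0,0,0,0,0,0,0],[0,0,0,0,0,0,0]]]'
python3 -c "
from h import *
plan([(1.4,20),(1.2,22),(1.0,25)],rho=60)"
```

```text
time_s: 19.2
tcp_pos: [0.4589, -0.0432, 0.0964]
ee_rot: [[0.96, -0.149, 0.237], [-0.021, -0.883, -0.469], [0.279, 0.446, -0.851]]
wrist_force: [0.3, -0.0, -0.3]
gripper_width: 0.005
gripper_force: 0.0
t 19.2 case [-0.1351 -0.0012  0.0964] F [ 0.3115 -0.0402 -0.3161] zc [ 0.3115 -0.4236 -0.8506] J [ 24.4171  12.6116 -59.035   64.7982 -35.4951   0.7417]
1.4 20 [-133.5307    0.       95.9407] turn [ 0.0132 -0.0149 -0.0036] shift pre [ 0.0016 -0.0013  0.0004] post [ 0.0016 -0.0013  0.0004]
1.2 22 [-131.6387    0.       83.2454] turn [-0.0484  0.2982 -0.0166] shift pre [-0.0017 -0.0056  0.0114] post [-0.0021 -0.0057  0.0113]
1.0 25 [-128.0935    0.       72.7542] turn [-0.0819  0.4457 -0.0318] shift pre [ 0.0002 -0.0047  0.01  ] post [-0.0003 -0.0048  0.01  ]
```

```bash
python3 -m handwheel '[[[0,0,0,0,-0.007,0.012,0],[0,0,0,0,0,0,0],[0,0,0,0,0,0,0]]]'
python3 -c "
from h import *
plan([(1.2,20),(1.1,20),(1.0,20),(.8,24),(.6,28)],rho=60)"
```

```text
time_s: 19.5
tcp_pos: [0.4641, -0.0418, 0.0837]
ee_rot: [[0.959, -0.15, 0.239], [-0.022, -0.883, -0.468], [0.281, 0.444, -0.851]]
wrist_force: [0.2, 0.0, 1.1]
gripper_width: 0.005
gripper_force: 0.2
t 19.5 case [-0.1303  0.001   0.0837] F [0.2286 0.0002 1.0822] zc [ 0.313  -0.4222 -0.8507] J [ 22.6065  14.2579 -59.6095  69.3398 -34.0595  -2.679 ]
1.2 20 [-131.7126    0.       83.4354] turn [ 0.0004 -0.0306 -0.0143] shift pre [-0.0016  0.0008  0.0002] post [-0.0016  0.0008  0.0002]
1.1 20 [-130.2809    0.       78.2668] turn [0. 0. 0.] shift pre [-0.0001 -0.0023  0.0048] post [-0.0001 -0.0023  0.0048]
1.0 20 [-128.3634    0.       73.1744] turn [0. 0. 0.] shift pre [ 0.0004 -0.0023  0.0049] post [ 0.0004 -0.0023  0.0049]
0.8 24 [-122.768     0.       63.1236] turn [-0.1018  0.5955 -0.0367] shift pre [ 0.0025 -0.0045  0.0103] post [ 0.0019 -0.0046  0.0104]
0.6 28 [-115.1363    0.       54.1293] turn [-0.1221  0.5917 -0.0529] shift pre [ 0.0041 -0.0041  0.0103] post [ 0.0035 -0.0042  0.0104]
```

```bash
python3 -m handwheel '[[[0,0,0,-0.0010,-0.0015,0.005,0],[0,0,0,0.0004,-0.0023,0.005,0],[0,0,0,0,0,0,0],[0,0,0,0,0,0,0]]]'
python3 -c "
from h import *
plan([(1.0,20)],rho=60)"
python3 -m handwheel '[[[0,0,0,0.0012,-0.0023,0.005,0],[0,0,0,0.0012,-0.0023,0.005,0],[0,0,0,0,0,0,0],[0,0,0,0,0,0,0]]]'
python3 -c "
from h import *
plan([(.8,20),(.6,24),(.4,30)],rho=60)"
```

```text
time_s: 19.9
tcp_pos: [0.467, -0.0427, 0.0738]
ee_rot: [[0.959, -0.15, 0.24], [-0.021, -0.883, -0.468], [0.282, 0.444, -0.85]]
wrist_force: [0.0, 0.1, 3.5]
gripper_width: 0.008
gripper_force: 1.3
t 19.9 case [-0.1273  0.0006  0.0738] F [0.0328 0.0992 3.5021] zc [ 0.3143 -0.4218 -0.8505] J [ 20.7353  15.4556 -60.1954  73.5994 -33.0165  -5.5864]
1.0 20 [-128.3634    0.       73.1744] turn [-0.0021 -0.0432 -0.0167] shift pre [-0.0013  0.0002  0.0004] post [-0.0013  0.0002  0.0004]
time_s: 20.3
tcp_pos: [0.4711, -0.0438, 0.0628]
ee_rot: [[0.96, -0.149, 0.237], [-0.022, -0.883, -0.468], [0.28, 0.444, -0.851]]
wrist_force: [0.0, 0.3, 1.6]
gripper_width: 0.006
gripper_force: 0.4
t 20.3 case [-0.1231  0.0002  0.0628] F [0.0245 0.3024 1.6091] zc [ 0.3118 -0.4225 -0.8511] J [ 18.8798  16.9293 -60.4131  77.5138 -32.1778  -8.1401]
0.8 20 [-123.0403    0.       63.404 ] turn [ 0.0014 -0.0181 -0.0087] shift pre [ 0.0001  0.0004 -0.0004] post [ 0.0001  0.0004 -0.0004]
0.6 24 [-115.4327    0.       54.3321] turn [-0.1018  0.5955 -0.0367] shift pre [ 0.0047 -0.004   0.0101] post [ 0.0041 -0.0041  0.0103]
0.4 30 [-105.7821    0.       46.7178] turn [-0.1913  0.8858 -0.0863] shift pre [ 0.0065 -0.0035  0.0099] post [ 0.0056 -0.0036  0.0103]
```

```bash
python3 - <<'E'
from h import *
b=snap('side','s6.png')
from scipy.ndimage import map_coordinates as mc
g=b.astype(float).mean(2); a=cv2.imread('pics/s4.png').astype(float).mean(2)
xs=np.arange(-100,-48,3)
for y in(-24,):
  for z in(100,108,116,124,130,136,140):
    q=proj('side',[case(x,y,z) for x in xs]); print(y,z,[int(v) for v in mc(g,[q[:,1],q[:,0]],order=1)],'|s4',[int(v) for v in mc(a,[q[:,1],q[:,0]],order=1)])
print(proj('side',[case(-63.5,-24,138),case(-74.5,-24,139),case(-84.5,-24,84),case(-63.5,24,138)]))
print('cols 296..328'); 
for v in range(200,246): print(v,' '.join('%3d'%k for k in g[v,296:332]))
E
```

```text
-24 100 [113, 113, 112, 113, 107, 99, 90, 94, 91, 79, 75, 81, 82, 79, 79, 64, 56, 91] |s4 [110, 103, 104, 102, 105, 105, 99, 87, 77, 70, 75, 83, 81, 80, 74, 66, 53, 51]
-24 108 [111, 111, 113, 111, 111, 101, 89, 88, 94, 87, 80, 80, 82, 81, 77, 62, 59, 100] |s4 [109, 119, 130, 139, 120, 92, 79, 86, 77, 68, 76, 79, 82, 80, 78, 66, 51, 60]
-24 116 [103, 110, 114, 110, 109, 94, 94, 103, 97, 80, 81, 83, 89, 93, 88, 66, 70, 107] |s4 [120, 104, 102, 129, 127, 120, 128, 111, 103, 90, 93, 99, 97, 88, 88, 74, 51, 62]
-24 124 [107, 108, 106, 107, 109, 93, 83, 78, 55, 52, 75, 87, 81, 76, 84, 61, 73, 107] |s4 [118, 132, 140, 140, 140, 139, 115, 84, 50, 51, 84, 88, 81, 74, 82, 63, 53, 70]
-24 130 [106, 109, 107, 106, 107, 101, 88, 80, 51, 49, 72, 81, 82, 84, 82, 57, 83, 120] |s4 [141, 143, 140, 141, 139, 138, 108, 84, 52, 52, 75, 80, 81, 76, 79, 57, 53, 75]
-24 136 [107, 107, 108, 109, 98, 85, 77, 75, 54, 62, 79, 81, 85, 92, 88, 71, 93, 118] |s4 [140, 141, 138, 137, 139, 134, 104, 79, 56, 57, 77, 83, 81, 77, 82, 63, 55, 87]
-24 140 [108, 106, 104, 109, 103, 95, 84, 78, 70, 79, 91, 91, 85, 91, 86, 
[... 6303 characters left out ...]
 106 109 114 111 100  92  99 108 109 105 111 105 110 109 109 111  96  82  74  63  46  51  72  94 113 115 108
242 114 113 108 106  96  95  94 107 104 111 107 110 106 107 101 105 110 104 107 102 110 109 110 109 107  98  75  74  61  50  54  61  99 111 113 111
243 112 108 102  96  94 100 105 110 110 112 110 109 114 106 110 108 108 112 109 112 108 108 110 112 106 105  86  65  58  52  53  60  82 105 104  99
244 107  96  94  97 101 106 110 111 111 111 107 112 113 108 107 110 111 112 107 111 106 108 107 108 111 106  81  62  49  52  49  53  70  78  82  82
245  94 101 104 106 109 111 112 108 113 110 113 111 106 109 108 109 108 111 105 108 111 112 110 109 108 108  86  60  49  54  45  57  66  71  70  69
```

```bash
python3 - <<'E'
from h import *
a=cv2.imread('pics/s4.png').astype(float).mean(2)
for v in range(200,222,1): print(v,' '.join('%3d'%k for k in a[v,306:326]))
for nm,B,(bx,bz) in(('hook',(-84.5,84),(-63.5,138)),('un',(-84.5,84),(-74.5,139))):
  for y in(24,-24): print(nm,y,proj('side',[case(B[0]+(bx-B[0])*k,y,B[1]+(bz-B[1])*k) for k in(0,.33,.66,1)]).round(1).tolist())
print(proj('side',[case(-69,15,145),case(-69,-15,145)]))
E
```

```text
200 161 159 160 160 157 157 163 161 164 160 162 161 161 133  80  59  62  76  86 100
201 160 162 164 162 156 159 161 163 161 163 162 164 165 130  83  54  59  72  80 101
202 157 163 163 160 158 157 156 161 163 164 161 164 162 130  75  46  62  70  74  98
203 159 161 162 163 157 157 162 157 161 161 163 166 162 134  74  51  60  66  71  89
204 160 164 162 162 160 158 159 162 163 162 162 162 163 131  80  56  63  75  76  93
205 160 157 162 163 161 161 159 163 159 154 146 162 161 131  77  58  68  76  79  95
206 162 161 159 164 160 158 156 160 158 146 140 157 162 128  82  55  64  81  77  90
207 161 159 162 160 165 160 159 161 158 138 134 151 146 118  77  61  69  79  80  82
208 158 166 160 165 163 161 159 158 160 138 134 133 121 103  84  78  71  75  75  78
209 166 162 158 163 164 164 162 162 159 138 128 128 117 101  94  95  75  64  73  82
210 164 165 165 165 168 160 167 166 158 138 130 141 126 105  97  93  77  62  69  74
211 165 161 160 155 160 161 155 159 153 134 128 142 135 114  97  96  77  63  64  73
212 144 135 133 133 131 129 130 129 126 117 123 138 132 108  99  96  81  75  64  68
213 117 
[... 380 characters left out ...]
123 124 103  96  95  80  70  61
218 139 135 117 105  98  99  90  90  86  87  86  99 104 100  88  85  87  80  67  56
219 144 144 127 114  98  87  80  78  77  86  87  93  90  86  78  81  82  82  64  53
220 137 138 133 123 109  90  80  76  74  77  82  82  79  83  78  80  83  90  69  54
221 138 136 135 130 116  94  79  73  57  65  78  81  82  82  81  76  83  81  63  53
hook 24 [[308.7, 223.6], [311.7, 217.5], [314.7, 211.3], [318.0, 204.7]]
hook -24 [[309.9, 239.8], [313.1, 233.6], [316.3, 227.3], [319.7, 220.7]]
un 24 [[308.7, 223.6], [310.0, 217.5], [311.3, 211.2], [312.8, 204.6]]
un -24 [[309.9, 239.8], [311.3, 233.6], [312.7, 227.3], [314.3, 220.6]]
[[315.6279 205.2287]
 [316.6385 215.2299]]
```

The far bail leg lies exactly on the "hooked" line, and the keeper and lid have moved down since s4, so the bail is hooked and pulling. I'll carry on pressing.

```bash
python3 -m handwheel '[[[0,0,0,0.0024,-0.002,0.005,0],[0,0,0,0.0024,-0.002,0.005,0],[-0.1,0.6,0,0,0,0,0],[0,0,0,0,0,0,0]]]'
python3 -c "
from h import *
plan([(.6,24),(.5,26),(.4,28)],rho=60)"
```

```text
time_s: 20.75
tcp_pos: [0.4869, -0.0431, 0.0566]
ee_rot: [[0.945, -0.151, 0.29], [0.006, -0.878, -0.479], [0.327, 0.454, -0.829]]
wrist_force: [0.5, 0.1, 0.9]
gripper_width: 0.005
gripper_force: 0.0
t 20.75 case [-0.1076  0.0035  0.0566] F [0.5356 0.0576 0.8637] zc [ 0.3652 -0.4243 -0.8286] J [ 14.0639  18.3938 -61.2338  91.3791 -32.3581 -16.9739]
0.6 24 [-115.4327    0.       54.3321] turn [ 0.0117  0.035  -0.0341] shift pre [-0.0086  0.0022  0.0005] post [-0.0086  0.0021  0.0004]
0.5 26 [-110.9054    0.       50.3382] turn [-0.0584  0.2964 -0.0242] shift pre [ 0.0029 -0.0018  0.005 ] post [ 0.0027 -0.0018  0.0051]
0.4 28 [-105.9356    0.       46.7827] turn [-0.0636  0.2953 -0.0287] shift pre [ 0.0033 -0.0016  0.0049] post [ 0.0032 -0.0017  0.005 ]
```

```bash
cat > kin.py <<'E'
from h import *
from scipy.optimize import least_squares
D=[([80.879,22.086,.388],[.25336,.57077,.22158],[-.00068,-.0018,-1]),
([14.8829,8.8701,-51.5585],[.4715,-.0682,.0988],[.266,-.099,-.959]),
([29.4387,6.0973,-50.2438],[.4649,-.0452,.1717],[.232,-.456,-.859]),
([21.1727,4.0797,-61.0827],[.4866,-.044,.1869],[.466,-.512,-.721]),
([31.1639,8.4278,-48.6943],[.4772,-.0373,.1762],[.228,-.516,-.826]),
([24.4171,12.6116,-59.035],[.4589,-.0432,.0964],[.237,-.469,-.851]),
([20.7353,15.4556,-60.1954],[.467,-.0427,.0738],[.24,-.468,-.85]),
([14.0639,18.3938,-61.2338],[.4869,-.0431,.0566],[.29,-.479,-.829])]
def wr(j,q):
    h0,r0,a2,a3,e=q[:5]; j1,j2,j3=np.radians(j); p=j2-j3
    rr=r0+a2*np.sin(j2)+a3*np.cos(p)+e*np.sin(p); z=h0+a2*np.cos(j2)-a3*np.sin(p)+e*np.cos(p)
    return np.array([rr*np.cos(j1),rr*np.sin(j1),z])
f=lambda q:np.concatenate([wr(j,q)+q[5]*np.array(z)-P for j,P,z in D]+[[.001*q[4]]])
S=least_squares(f,[.4,0,.35,.35,.03,.2]);Q=S.x
def ik(P,R):
    z=np.array(R)[:,2];W=np.array(P)-Q[5]*z
    s=least_squares(lambda j:wr(j,Q)-W,[10,15,-50],x_scale=10)
    j=s.x; p=np.radians(j[1]-j[2]);a=np.radians(j[0]); f=np.array([np.cos(p)*np.cos(a),np.cos(p)*np.sin(a),-np.sin(p)])
    u=np.array([-np.sin(p)*np.cos(a),-np.sin(p)*np.sin(a),-np.cos(p)]); l=np.array([-np.sin(a),np.cos(a),0])
    return j.round(1),'j5',-np.degrees(np.arccos(f@z)).round(1),'j4',np.degrees(np.arctan2(-z@l,z@u)).round(1),round(s.cost,6)
E
python3 - <<'E'
from kin import *
print(Q,np.abs(S.fun).max())
for th in(.6,.4,.2,0):
  for t,s in((15,25),(24,25),(30,25),(38,25),(20,45),(30,45),(40,45),(30,60),(30,-25),(30,-45)):
    C,P,R=wp(th,t,s=s); print(th,t,s,'zx',(RC.T@R)[0,2].round(2),'cornerx',(C[0]+37.5*(RC.T@R)[0,0]-70*(RC.T@R)[0,2]).round(),*ik(P,R))
E
```

```text
[0.1405 0.0818 0.5723 0.2932 0.0882 0.4136] 0.15820924521917945
0.6 15 25 zx 0.23 cornerx -96.0 [ 19.2  19.9 -55.6] j5 -32.0 j4 65.8 0.0
0.6 24 25 zx 0.37 cornerx -106.0 [ 23.1  19.5 -65. ] j5 -33.7 j4 90.3 0.0
0.6 30 25 zx 0.45 cornerx -113.0 [ 26.1  20.8 -71.8] j5 -38.9 j4 104.6 0.0
0.6 38 25 zx 0.56 cornerx -122.0 [ 30.5  26.  -82. ] j5 -50.8 j4 118.4 0.0
0.6 20 45 zx 0.24 cornerx -99.0 [ 31.4  33.2 -53.8] j5 -49.5 j4 65.5 0.0
0.6 30 45 zx 0.35 cornerx -107.0 [ 35.1  34.9 -61.3] j5 -50.6 j4 76.6 0.0
0.6 40 45 zx 0.45 cornerx -116.0 [ 39.   38.9 -68.7] j5 -54.2 j4 86.2 0.0
0.6 30 60 zx 0.25 cornerx -100.0 [ 37.   45.9 -51.8] j5 -60.6 j4 63.1 0.0
0.6 30 -25 zx 0.45 cornerx -113.0 [-35.1  19.4 -77.5] j5 -41.2 j4 -118.9 0.0
0.6 30 -45 zx 0.35 cornerx -107.0 [-47.5  34.  -69.5] j5 -50.8 j4 -89.4 0.0
0.4 15 25 zx 0.23 cornerx -87.0 [ 18.6  21.3 -55.3] j5 -31.5 j4 67.8 0.0
0.4 24 25 zx 0.37 cornerx -97.0 [ 22.4  20.9 -64.8] j5 -33.7 j4 92.8 0.0
0.4 30 25 zx 0.45 cornerx -104.0 [ 25.2  22.3 -71.6] j5 -39.3 j4 107.0 0.0
0.4 38 25 zx 0.56 cornerx -113.0 [ 29.4  27.6 -81.8] j5 -51.8 j4 120.2
[... 1204 characters left out ...]
cornerx -64.0 [ 17.3  23.6 -53.1] j5 -31.1 j4 69.2 0.0
0 24 25 zx 0.37 cornerx -74.0 [ 20.7  23.2 -62.8] j5 -33.6 j4 94.9 0.0
0 30 25 zx 0.45 cornerx -81.0 [ 23.3  24.5 -69.6] j5 -39.5 j4 109.0 0.0
0 38 25 zx 0.56 cornerx -90.0 [ 27.1  29.4 -79.5] j5 -52.2 j4 121.8 0.0
0 20 45 zx 0.24 cornerx -64.0 [ 29.   36.4 -50.5] j5 -49.4 j4 67.9 0.0
0 30 45 zx 0.35 cornerx -73.0 [ 32.3  37.9 -58.1] j5 -50.9 j4 79.4 0.0
0 40 45 zx 0.45 cornerx -81.0 [ 35.7  41.6 -65.4] j5 -55.2 j4 88.9 0.0
0 30 60 zx 0.25 cornerx -65.0 [ 34.4  48.7 -47.8] j5 -61.5 j4 65.1 0.0
0 30 -25 zx 0.45 cornerx -81.0 [-32.9  23.4 -75. ] j5 -42.3 j4 -122.5 0.0
0 30 -45 zx 0.35 cornerx -73.0 [-44.7  37.1 -65.9] j5 -51.4 j4 -91.6 0.0
```

```bash
sed -i 's/j1,j2,j3=np.radians(j); p/j1,j2,j3=np.radians(np.array(j)-[14.817,0,0]); p/; s/a=np.radians(j\[0\])/a=np.radians(j[0]-14.817)/' kin.py
python3 - <<'E'
from kin import *
print(Q,np.abs(S.fun).max())
print('now',ik(r.sense()['tcp_pos'],r.sense()['ee_rot']))
for th in(.6,.2,0):
  for t,s in((0,0),(0,25),(24,25),(30,25),(20,45),(30,45),(40,45),(30,60),(50,60),(30,-25),(30,-45),(40,-45),(50,-60),(45,0)):
    C,P,R=wp(th,t,s=s); print(th,t,s,'zx',(RC.T@R)[0,2].round(2),'cornerx',(C[0]+37.5*(RC.T@R)[0,0]-70*(RC.T@R)[0,2]).round(),*ik(P,R))
E
```

```text
[0.0452 0.159  0.4993 0.2698 0.0623 0.2296] 0.07247891393454721
now (array([ 23.9,  21.3, -63.8]), 'j5', np.float64(-32.5), 'j4', np.float64(105.1), np.float64(0.0))
0.6 0 0 zx 0.0 cornerx -77.0 [  9.4  19.9 -49.7] j5 -20.4 j4 0.0 0.0
0.6 0 25 zx 0.0 cornerx -80.0 [ 20.7  23.4 -49.6] j5 -33.5 j4 47.6 0.0
0.6 24 25 zx 0.37 cornerx -106.0 [ 23.7  21.3 -65.8] j5 -33.1 j4 108.4 0.0
0.6 30 25 zx 0.45 cornerx -113.0 [ 24.6  22.4 -70.4] j5 -39.7 j4 120.8 0.0
0.6 20 45 zx 0.24 cornerx -99.0 [ 30.3  29.6 -61. ] j5 -48.3 j4 84.4 0.0
0.6 30 45 zx 0.35 cornerx -107.0 [ 31.7  31.2 -66.7] j5 -52.7 j4 96.2 0.0
0.6 40 45 zx 0.45 cornerx -116.0 [ 33.1  34.6 -72.7] j5 -60.3 j4 105.3 0.0
0.6 30 60 zx 0.25 cornerx -100.0 [ 34.5  39.  -62.8] j5 -62.2 j4 82.8 0.0
0.6 50 60 zx 0.38 cornerx -111.0 [ 36.3  44.4 -70.2] j5 -70.0 j4 91.6 0.0
0.6 30 -25 zx 0.45 cornerx -113.0 [ -4.1  21.8 -73.6] j5 -41.8 j4 -132.6 0.0
0.6 30 -45 zx 0.35 cornerx -107.0 [-12.6  31.  -72. ] j5 -55.3 j4 -108.0 0.0
0.6 40 -45 zx 0.45 cornerx -116.0 [-13.6  35.6 -78.9] j5 -65.8 j4 -116.5 0.0
0.6 50 -60 zx 0.38 cornerx -111.0 [-17.7  4
[... 1443 characters left out ...]
 -64.0 [ 28.7  33.7 -56.7] j5 -48.3 j4 85.8 0.0
0 30 45 zx 0.35 cornerx -73.0 [ 29.9  35.  -62.2] j5 -52.8 j4 97.5 0.0
0 40 45 zx 0.45 cornerx -81.0 [ 31.1  38.  -67.8] j5 -60.4 j4 106.4 0.0
0 30 60 zx 0.25 cornerx -65.0 [ 32.5  42.4 -57.6] j5 -62.8 j4 83.8 0.0
0 50 60 zx 0.38 cornerx -75.0 [ 34.1  47.  -64.4] j5 -70.8 j4 92.5 0.0
0 30 -25 zx 0.45 cornerx -81.0 [ -3.4  26.2 -69.9] j5 -42.4 j4 -133.8 0.0
0 30 -45 zx 0.35 cornerx -73.0 [-11.2  34.8 -67.2] j5 -55.2 j4 -108.6 0.0
0 40 -45 zx 0.45 cornerx -81.0 [-12.1  38.5 -73.4] j5 -65.2 j4 -116.7 0.0
0 50 -60 zx 0.38 cornerx -75.0 [-15.9  48.3 -70.9] j5 -75.0 j4 -101.7 0.0
0 45 0 zx 0.71 cornerx -104.0 [ 10.9  32.2 -85.9] j5 -73.0 j4 175.8 0.0
```

```bash
python3 -c "
from h import *
plan([(.7,16),(.5,16),(.35,16),(.2,18),(.1,20),(0,22),(-.05,24)],rho=52)"
```

```text
t 20.75 case [-0.1076  0.0035  0.0566] F [0.5356 0.0576 0.8637] zc [ 0.3652 -0.4243 -0.8286] J [ 14.0639  18.3938 -61.2338  91.3791 -32.3581 -16.9739]
0.7 16 [-114.7713    0.       65.1956] turn [ 0.1942 -1.1594  0.025 ] shift pre [-0.0045  0.0071 -0.0083] post [-0.0054  0.0069 -0.0078]
0.5 16 [-107.8198    0.       57.7685] turn [0. 0. 0.] shift pre [ 0.0051 -0.0032  0.0082] post [ 0.0051 -0.0032  0.0082]
0.35 16 [-101.4968    0.       53.0461] turn [0. 0. 0.] shift pre [ 0.0051 -0.0021  0.0057] post [ 0.0051 -0.0021  0.0057]
0.2 18 [-94.21     0.      49.2419] turn [-0.0387  0.2996 -0.0106] shift pre [ 0.0062 -0.0017  0.0051] post [ 0.006  -0.0017  0.0053]
0.1 20 [-88.9379   0.      47.338 ] turn [-0.0435  0.2989 -0.0134] shift pre [ 0.0046 -0.0008  0.0031] post [ 0.0045 -0.0008  0.0033]
0 22 [-83.4357   0.      46.    ] turn [-0.0484  0.2982 -0.0166] shift pre [ 0.0049 -0.0006  0.0028] post [ 0.0048 -0.0006  0.003 ]
-0.05 24 [-81.1588   0.      45.5266] turn [-0.0534  0.2974 -0.0202] shift pre [ 0.002  -0.0002  0.0012] post [ 0.002  -0.0002  0.0012]
```

```bash
python3 -m handwheel '[[[0.2,-1.16,0,0,0.0035,0,0],[0,0,0,0,0,0,0],[0,0,0,0.005,-0.002,0.0057,0],[0,0,0,0,0,0,0],[0,0,0,0,0,0,0]]]'
python3 -c "
from h import *
plan([(.35,16),(.2,18),(.1,20)],rho=52)"
```

```text
time_s: 21.25
tcp_pos: [0.4966, -0.0496, 0.0549]
ee_rot: [[0.959, -0.153, 0.237], [-0.021, -0.877, -0.479], [0.281, 0.455, -0.845]]
wrist_force: [-0.4, 0.0, -0.3]
gripper_width: 0.002
gripper_force: 0.0
t 21.25 case [-0.0969 -0.0013  0.0549] F [-0.3798  0.0184 -0.3388] zc [ 0.3134 -0.4335 -0.8449] J [ 16.5094  19.6993 -58.0071  80.2211 -32.3339  -8.639 ]
0.35 16 [-101.4968    0.       53.0461] turn [ 0.2035 -0.633   0.0067] shift pre [-0.0047 -0.002  -0.0004] post [-0.0047 -0.002  -0.0001]
0.2 18 [-94.21     0.      49.2419] turn [-0.0387  0.2996 -0.0106] shift pre [ 0.0062 -0.0017  0.0051] post [ 0.006  -0.0017  0.0053]
0.1 20 [-88.9379   0.      47.338 ] turn [-0.0435  0.2989 -0.0134] shift pre [ 0.0046 -0.0008  0.0031] post [ 0.0045 -0.0008  0.0033]
```

```bash
python3 -m handwheel '[[[0,0,0,0.0025,-0.003,0.0045,0],[0,0,0,0,0,0,0],[0,0,0,0,0,0,0]]]'
python3 -c "
from h import *
plan([(.2,20),(.1,20)],rho=52)"
python3 -m handwheel '[[[0,0,0,0.004,-0.001,0.003,0],[0,0,0,0,0,0,0],[0,0,0,0,0,0,0]]]'
python3 -c "
from h import *
plan([(.1,20),(0,22)],rho=52)
b=snap('side','s7.png')
g=b.astype(float).mean(2)
print(proj('side',[case(-73,0,98)]+[case(-73-81*np.sin(t),y,98-81*np.cos(t)) for t in(0,.3,.6,.8) for y in (-13,13)]))"
```

```text
time_s: 21.55
tcp_pos: [0.5007, -0.0493, 0.0506]
ee_rot: [[0.959, -0.154, 0.237], [-0.022, -0.877, -0.48], [0.282, 0.455, -0.845]]
wrist_force: [-0.5, -0.1, -0.3]
gripper_width: 0.005
gripper_force: 0.0
t 21.55 case [-0.0929 -0.0003  0.0506] F [-0.5385 -0.0648 -0.323 ] zc [ 0.3132 -0.4337 -0.8449] J [ 15.9713  20.4338 -57.7214  81.4052 -32.1584  -9.4795]
0.2 20 [-94.088    0.      49.2171] turn [ 0.1231 -0.0331 -0.0232] shift pre [-0.0015 -0.0009  0.0007] post [-0.0015 -0.0009  0.0007]
0.1 20 [-88.9379   0.      47.338 ] turn [0. 0. 0.] shift pre [ 0.0044 -0.0008  0.0032] post [ 0.0044 -0.0008  0.0032]
time_s: 21.85
tcp_pos: [0.5056, -0.0497, 0.049]
ee_rot: [[0.959, -0.154, 0.238], [-0.022, -0.877, -0.479], [0.282, 0.455, -0.845]]
wrist_force: [0.0, 0.2, 0.0]
gripper_width: 0.006
gripper_force: 0.0
t 21.85 case [-0.088   0.0001  0.049 ] F [0.0212 0.2251 0.0228] zc [ 0.3137 -0.4334 -0.8448] J [ 15.5896  20.9183 -57.2414  81.8229 -32.0721  -9.5215]
0.1 20 [-88.9379   0.      47.338 ] turn [ 0.121  -0.0378 -0.0245] shift pre [-0.0014 -0.0007  0.0011] post [-0.0014 -0.0007  0.0011]
0 22 [-83.4357   0.      46.    ] turn [-0.0484  0.2982 -0.0166] shift pre [ 0.0049 -0.0006  0.0028] post [ 0.0048 -0.0006  0.003 ]
[[314.5441 226.5617]
 [315.5248 256.534 ]
 [314.7489 247.7581]
 [304.6916 256.1074]
 [304.1413 247.3108]
 [294.6036 253.5359]
 [294.263  244.7218]
 [288.6869 250.6957]
 [288.4701 241.8731]]
```

```bash
python3 -m handwheel '[[[0,0.2,0,0.004,-0.001,0.002,0],[0,0,0,0,0,0,0],[0,0,0,0,0,0,0]]]'
python3 -c "
from h import *
plan([(0,22)],rho=52)"
python3 -m handwheel '[[[0,0.2,0,0.003,0,0.001,0],[0,0,0,0,0,0,0],[0,0,0,0,0,0,0]]]'
python3 -c "
from h import *
plan([(0,22)],rho=52)"
```

```text
time_s: 22.2
tcp_pos: [0.5089, -0.05, 0.0475]
ee_rot: [[0.954, -0.153, 0.256], [-0.012, -0.877, -0.479], [0.298, 0.454, -0.839]]
wrist_force: [-4.7, 0.6, -0.2]
gripper_width: 0.005
gripper_force: 1.9
t 22.2 case [-0.0847  0.0003  0.0475] F [-4.6814  0.6213 -0.1594] zc [ 0.332  -0.4304 -0.8394] J [ 13.9377  21.0643 -57.7833  86.541  -31.8695 -12.4622]
0 22 [-83.4357   0.      46.    ] turn [ 0.0706  0.0763 -0.0331] shift pre [ 0.0007 -0.0004  0.0018] post [ 0.0007 -0.0004  0.0019]
time_s: 22.5
tcp_pos: [0.5096, -0.0505, 0.0467]
ee_rot: [[0.95, -0.151, 0.274], [-0.002, -0.878, -0.479], [0.313, 0.455, -0.834]]
wrist_force: [-12.4, 5.0, 6.9]
gripper_width: 0.008
gripper_force: 6.5
t 22.5 case [-0.084   0.      0.0467] F [-12.4404   4.9798   6.9138] zc [ 0.3492 -0.4272 -0.834 ] J [ 12.3625  21.0087 -58.4927  91.0817 -31.785  -15.2251]
0 22 [-83.4357   0.      46.    ] turn [ 0.0662 -0.099  -0.0122] shift pre [ 0.0003 -0.0003  0.0008] post [ 0.0003 -0.0003  0.0008]
```

```bash
python3 -m handwheel '[[[0,0,0,-0.02,0,-0.01,0],[0,0,0,-0.02,0,-0.03,0],[0,0,0,0,0,-0.04,0],[0,0,0,0,0,-0.04,0],[0,0,0,-0.02,0,-0.04,0],[0,0,0,0,-0.03,-0.03,0],[0,0,0,0,-0.04,0,0],[0,0,0,0,-0.04,0,0],[0,0,0,0,0,0,0],[0,0,0,0,0,0,0]]]'
python3 - <<'E'
from h import *
b=snap('side','s8.png');g=b.astype(float).mean(2);a=cv2.imread('pics/s4.png').astype(float).mean(2)
print(RC.T@(r.sense()['tcp_pos']-CT))
for v in range(198,264,2): print(v,' '.join('%3d'%k for k in g[v,284:330]))
# lid top far/front edges: subpixel shift of lid along image y between s4 and s8 (handle + top)
w=np.float32(a[155:240,335:385]);w2=np.float32(g[155:240,335:385]);print(cv2.phaseCorrelate(w,w2,cv2.createHanningWindow(w.shape[::-1],cv2.CV_32F)))
m=lambda x:cv2.imread(x).astype(int)
s0=m('pics/s0.png');d=np.abs(s0-m('pics/s8.png')).max(2)
for nm,(x0,x1,y0,y1) in dict(mug=(318,356,120,182),ratchet=(244,262,226,298),clamp=(305,415,318,398)).items(): print(nm,(d[y0:y1,x0:x1]>40).mean())
E
```

```text
time_s: 23.5
tcp_pos: [0.4295, 0.1356, 0.1335]
ee_rot: [[0.949, -0.155, 0.274], [-0.003, -0.875, -0.484], [0.315, 0.459, -0.831]]
wrist_force: [-0.4, 0.3, 0.1]
gripper_width: 0.009
gripper_force: 0.0
[-0.1938  0.1694  0.1338]
198 158 159 157 162 157 155 157 161 154 155 157 162 164 157 156 157 156 155 157 156 153 155 156 156 152 152 150 155 159 156 159 158 154 162 156 130  78  51  61  95 112 117 115 116 111 114
200 155 159 158 157 156 160 157 157 158 161 159 159 165 157 156 154 152 154 156 156 154 158 159 156 157 156 154 154 154 161 157 157 161 158 156 125  80  59  69  91 111 119 116 114 114 114
202 158 156 158 156 160 159 158 157 161 160 153 157 160 161 158 157 153 155 153 151 155 154 155 159 159 155 153 155 150 157 159 157 157 161 156 128  79  60  71  86 105 119 114 111 112 116
204 161 158 157 155 157 160 156 153 158 157 160 156 155 158 160 162 156 154 154 157 155 156 158 151 157 158 151 153 155 155 158 160 156 160 150 122  82  62  67  88 106 115 112 114 116 111
206 160 158 157 159 155 158 157 154 156 157 157 158 157 154 161 159 158 153 156 154 155 158 156 153 156 160 157 155 154 15
[... 4738 characters left out ...]
 92  67  56  46  54  60  64
258 163 165 163 159 164 162 165 166 162 163 164 164 165 163 155 144 135 121 113 102 105 107 106 103 109 103 104 106 106 108 100  99 105 106 105 104 107 103 103  89  70  61  50  47  58  71
260 159 159 158 161 160 165 167 167 164 165 165 163 164 166 167 167 163 152 127 102 109 108 107 109 107 103 103 104 108 107 106 107 105 104 107 101 104 103 108  93  72  66  56  51  61  67
262 159 160 161 162 162 162 165 167 161 163 160 162 162 170 163 164 162 157 136 109 108 107 108 109 103 106 104 106 105 106 104 105 107 102 103 102 104 104 105  96  84  63  51  50  60  65
((-1.216007607586885, 0.5462196665649586), 1.0302443771362304)
mug 0.09083191850594227
ratchet 0.0
clamp 0.0
```

The lever lies flat along the front (strip at columns 313–318, rows 230–256), nothing sticks out, the lid is down and the arm is clear. Handing in.

```bash
python3 -c "
from station import r
print(r.finish_job())"
```

```text
the job is handed in; nothing more can be done
None
```

The socket is upright in its pocket, the lid is shut, the bail is hooked over the keeper and the lever is pressed flat. I handed the job in at about 23.5 s. I never touched the mug, clamp or ratchet: pixel checks showed no change at the clamp and ratchet, and about 9% of pixels changed at the mug, which I put down to shadow. The hooked bail and flat lever are read from pixel values and contact force because my picture views were used up; the verdict was not reported back.

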